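# Unload the soak tank: wind the plates up, rack them, wind the carrier home

## Robot

A 6-joint arm with a two-finger parallel gripper is mounted at the origin on the work surface. World frame = base frame: x ahead of the robot, y to its left, z up, the work surface at z = 0. Lengths are in m, angles in rad, forces in N, time in s.
With the tool pointing down it reaches from about 0.275 to 0.725 m from the base axis. Payload 15.9 kg.
Tool frame: the origin (TCP) lies on the centre line of the jaws, within the pads' length; the fingertips stand arm.tcp_to_tips ahead of it and the grasp point (between the pads) lies 5 mm behind it (arm.tcp_to_tips is the distance from the TCP to the fingertips, in m); z points along the fingers, y is the line along which they close (so a half turn about z gives the same grasp; the last joint's range is limited). The gripper opens to 85 mm and grips with 20 to 120 N. Pads are 22 mm wide; open, the fingers measure 114 mm over their backs; the gripper's body (76 mm by 85 mm) begins 54 mm behind the grasp point. The pads swing forward as they close: fully open they stand 13 mm farther back than shut.
Start: joints at [1.146, 0.213, -0.034, 1.323, 0, 1.571], TCP at [0.206, 0.456, 0.245] pointing down, gripper open.
Joint ranges: [-2.98, 2.98], [-0.74, 1.72], [-1.14, 1.35], [-2.1, 2.04], [-1.57, 1.44], [-3.14, 3.14]. Speed limits (rad/s): [1.89, 1.89, 2.39, 2.57, 3.14, 3.14].

## Interface

Orientations are given as [roll, pitch, yaw] about the fixed x, y, z axes, in that order (R = Rz(yaw) Ry(pitch) Rx(roll)).
In Python, from rig import arm gives the robot as it stands.
- The arm moves only by the shell command python3 -m jog 'ROWS'. ROWS is JSON, a list of rows, each an object with "fingers": the finger opening in m, from 0 to 0.0854; "offset": the shift along the world's x, y, z in m, a list of three; "twist": the turn about the world's z in degrees. In form: [{"fingers": fingers, "offset": [tx, ty, tz], "twist": twist}, ...]. A call has 1 to 12 rows; each row is the pose to reach, as a shift and turn from the pose commanded when the call began; what a row does not reach only later rows make up. A row lasts 1/12 s, in which the tool goes at most 41.7 mm and 7.16 degrees, less where a joint would pass 70% of its speed; a pose out of reach is approached as far as the arm can. A call with a gripper value outside its range is refused whole. The fingers move at their own pace and stop on an object; the grip force is fixed at half the most. Time passes only in rows, so rows that repeat a pose let the fingers close. It gives the time, the measured TCP pose, the force, the opening and the grip force at its end, in the units of the state.
- arm.read_state(): the state, without advancing time (a new reading comes with each control period).
- arm.snapshot(name): name is "scene" or "top"; returns a dict with "frame" (400x640x3 uint8, red, green, blue), "fx", "fy", "cx", "cy" (pixels), "world_from_camera" (4x4, takes a point from camera to world coordinates). Camera axes: x right, y down, z forward; pixel columns grow to the right and rows downward; lengths in m; the calibration is good to about 2 mm. A picture is of the moment at which its call begins. There is no depth.
- arm.finish_job(): hands the job in; it is judged then, once.
The state is a dict: "t": time; "joint_positions": joint angles; "qvel": joint speeds; "joint_torque": joint torques, N m; "eef_pos": TCP position; "eef_rot": TCP orientation; "wrist_force": force on the tool from outside, world axes, zero at the start; "ft_torque": the same for the moment, N m; "grip_width": finger opening in m; "grip_force": force on a finger pad.
Only numpy, scipy, OpenCV 4.12 (cv2) and the standard library are available. Lean on these libraries where they do the work, as an engineer would, in place of code of your own. Each camera call takes 0.05 s, during which the arm holds its last target. There are 200 camera calls.

## Task

The glass plates in the covered soak tank, already drained, are ready to be dried: take the lid off and lay it on the bench, then turn the star handle spoke by spoke until the plate carrier is wound fully up, draw every plate up out of its slot by the top edge and stand it upright in a free slot of the drying rack. Afterwards wind the empty carrier fully down again and put the lid squarely back on the tank, clear of the carrier's hanger strap. Leave the plate that is already drying, the bottle, the beaker and the vial where they are.

Things in the scene. Friction and masses are not known exactly. Their poses are not given: they have to be found in the camera images.
- hoist: bench soak tank with hand lift, one fixed unit; origin on the bench under the tank's centre, x away from the robot, y left, z up. Open steel tank, outside 210 mm (x) by 136 mm (y), walls 5 mm, rim 134 mm above the bench. Inside, a white plate carrier with four slots across y at x = -66, -22, 22, 66 mm, centred at y = +6 mm. On the right (-y) a grey gear housing and the star handle
- housing_top (a point): top centre of the gear housing on the tank's right: 60 mm (x) by 48 mm (y), top 136 mm above the bench. Over it passes the carrier's cross arm, 40 mm wide in x, running from here to the hanger strap inside the tank's right wall (at y = -48 mm in the hoist). The arm's top is 152 mm above the bench with the carrier down, 242 mm with it up
- capstan (a joint): turn of the four-spoked star handle, rad: 0 = carrier fully down (stop), 6.283 = fully up (stop). Level axis along the hoist's y through point hub. At every quarter turn from 0 the spokes point up, down, towards the robot (hoist -x) and away. It grows, and the carrier rises, as upper spokes go towards the robot and near ones down. Stays where left; takes up to 0.5 N m to raise, 0.3 N m to lower
- carrier (a joint): height of the plate carrier above its lowest position, m: 0 = fully down, 0.090 = fully up; geared to the star handle, 90 mm per turn. Carrier down: plate top edges 122 mm above the bench (12 mm below the rim); up: 212 mm. A plate's foot sits 60 mm deep in its carrier slot, 12 mm wide, open at the top; between the ribs at its two ends the middle 74 mm is free for fingers
- hub (a point): centre of the star handle, on its axis in the plane of the spokes, 115 mm above the bench, 95 mm to the right of the gear housing's face. Four steel spokes 10 mm thick run from the hub (40 mm across, 34 mm long along the axis) out to red balls 22 mm across, centred 90 mm from the axis
- tank_rim (a point): where the middle of the lid's underside belongs: at rim height, 14 mm to the left (+y of the hoist) of the tank's centre, so that the lid leaves the hanger strap free
- lid: loose blue lid, 206 mm (x) by 108 mm (y), 5 mm thick, 0.2 to 0.33 kg, flat underneath, origin at the centre of its underside; an upright grip bar stands in its middle, 16 mm thick (x), 70 mm long (y), top 45 mm above the underside. It starts on the tank, its long side along the tank's
- rack: fixed grey drying rack, 226 x 108 mm, origin on the bench under its centre, z up; five slots across its y at x = -88, -44, 0, 44, 88 mm. Slots are 14 mm wide and 98 mm long; plates stand on bars 20 mm above the bench; ribbed cheeks at both ends of the slots are 70 mm tall with flared lips to 87 mm; the middle 78 mm between the ribs is open for fingers
- rack_slot0 (a point): slot 0 of the drying rack (x = -88 mm in the rack): middle of the slot, where the centre of a plate's bottom edge stands, 20 mm above the bench
- rack_slot1 (a point): slot 1 of the drying rack (x = -44 mm in the rack): middle of the slot, where the centre of a plate's bottom edge stands, 20 mm above the bench
- rack_slot2 (a point): slot 2 of the drying rack (x = 0 mm in the rack): middle of the slot, where the centre of a plate's bottom edge stands, 20 mm above the bench
- rack_slot3 (a point): slot 3 of the drying rack (x = 44 mm in the rack): middle of the slot, where the centre of a plate's bottom edge stands, 20 mm above the bench
- rack_slot4 (a point): slot 4 of the drying rack (x = 88 mm in the rack): middle of the slot, where the centre of a plate's bottom edge stands, 20 mm above the bench
- plate_a: green-tinted glass plate that may be in the carrier at the start (two to four of the four are there): 100 mm tall, 90 mm wide (its y), 8 mm thick (its x), 0.18 kg nominal, square corners; origin at the centre of its bottom edge, z up along the plate
- plate_b: green-tinted glass plate that may be in the carrier at the start (two to four of the four are there): 100 mm tall, 90 mm wide (its y), 8 mm thick (its x), 0.18 kg nominal, square corners; origin at the centre of its bottom edge, z up along the plate
- plate_c: green-tinted glass plate that may be in the carrier at the start (two to four of the four are there): 100 mm tall, 90 mm wide (its y), 8 mm thick (its x), 0.18 kg nominal, square corners; origin at the centre of its bottom edge, z up along the plate
- plate_d: green-tinted glass plate that may be in the carrier at the start (two to four of the four are there): 100 mm tall, 90 mm wide (its y), 8 mm thick (its x), 0.18 kg nominal, square corners; origin at the centre of its bottom edge, z up along the plate
- dry_a: green-tinted glass plate that may already stand in the drying rack at the start (one of the three is there); leave it: 100 mm tall, 90 mm wide (its y), 8 mm thick (its x), 0.18 kg nominal, square corners; origin at the centre of its bottom edge, z up along the plate
- dry_b: green-tinted glass plate that may already stand in the drying rack at the start (one of the three is there); leave it: 100 mm tall, 90 mm wide (its y), 8 mm thick (its x), 0.18 kg nominal, square corners; origin at the centre of its bottom edge, z up along the plate
- dry_c: green-tinted glass plate that may already stand in the drying rack at the start (one of the three is there); leave it: 100 mm tall, 90 mm wide (its y), 8 mm thick (its x), 0.18 kg nominal, square corners; origin at the centre of its bottom edge, z up along the plate
- reagent_bottle: amber reagent bottle, 72 mm across, 190 mm tall, origin at its foot; bystander
- beaker: clear beaker, 68 mm across, 85 mm tall, origin at its foot; bystander
- vial: small vial with a green cap, 32 mm across, 55 mm tall, origin at its foot; bystander
Not all that is in view belongs to the job. What is shaped like the rack but blue is not meant.

How it is judged:
By the outcome, as a careful person would: the job done as asked, in the order asked, and still so for the second after the job is handed in, with the robot touching nothing.
Of plate_a, plate_b, plate_c, plate_d only 2 to 4 are there at a start; the rules pass over those that are not, and their reading is None.
Of dry_a, dry_b, dry_c only 1 to 1 are there at a start; the rules pass over those that are not, and their reading is None.
At some moment in a run one of lid may be knocked a few centimetres aside while the robot is not near it.
It also fails if it takes over 210 s, if anything falls off the work surface, if the arm or the gripper's body presses on something with over 40 N, if the wrist force passes 120 N, or if a joint passes its speed limit or range.

## Working session

There is one attempt and no reset: what is moved stays moved. The work goes in short steps, Python scripts to look and compute and a shell command to move; the robot and the scene stay as the last step left them, time stands still between calls to the robot, and variables do not carry over. Pictures are saved under pics/ and viewed, at most 14 in all, crops included, and the job is handed in when it is done.

```bash
ls; mkdir -p pics; python3 - <<'E'
from rig import arm
import cv2,pickle
d={}
for n in("scene","top"):
    s=arm.snapshot(n); d[n]=s
    cv2.imwrite(f"pics/{n}0.png",s["frame"][:,:,::-1])
    print(n,s["fx"],s["cx"],s["cy"],s["world_from_camera"].round(3).tolist())
pickle.dump(d,open("s0.pkl","wb"))
print(arm.tcp_to_tips,arm.read_state())
E
```

```text
pics
scene 403.8314254698214 323.4662370164299 200.06387282392154 [[0.444, 0.572, -0.69, 1.186], [0.896, -0.294, 0.333, -0.299], [-0.013, -0.766, -0.643, 0.728], [0.0, 0.0, 0.0, 1.0]]
top 437.0775558384919 326.3779937006434 198.10122364825418 [[-0.016, -0.991, 0.134, 0.417], [-1.0, 0.014, -0.02, 0.018], [0.018, -0.134, -0.991, 1.116], [0.0, 0.0, 0.0, 1.0]]
0.014 {'t': 0.1, 'joint_positions': array([ 1.14596035e+00,  2.13308377e-01, -3.49721878e-02,  1.32344958e+00,
        3.17405223e-05,  1.57079697e+00]), 'qvel': array([-0.00018063, -0.00225135,  0.00287407,  0.00116502,  0.00068556,
        0.00046853]), 'joint_torque': array([-1.69449081e-04, -6.87240314e+01,  4.87809420e+01,  1.20036738e-02,
       -3.91829383e-05,  6.55970894e-06]), 'eef_pos': array([0.20596875, 0.45531795, 0.24487449]), 'eef_rot': array([-3.14065883e+00, -3.17399114e-05,  2.71675600e+00]), 'wrist_force': array([0.39552804, 0.77267422, 0.05482313]), 'ft_torque': array([-0.01259888, -0.04988209, -0.01179039]), 'grip_force': 0.0, 'grip_width': 0.0854893770075695}
```

View pics/scene0.png

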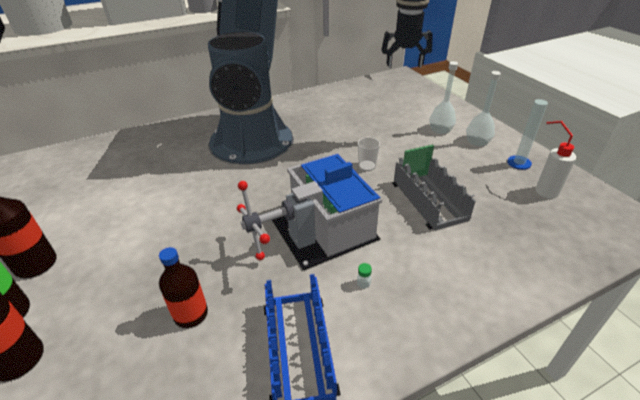

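View pics/top0.png

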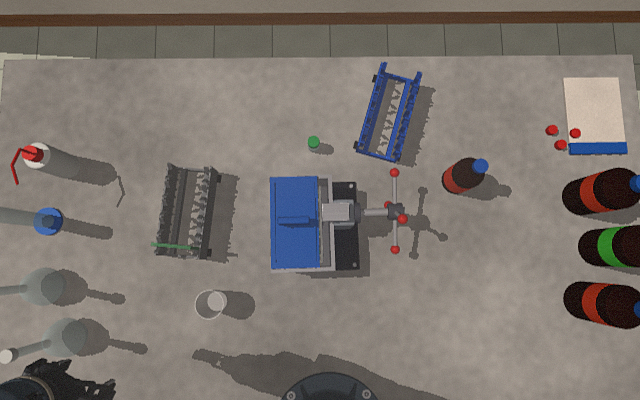

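The scene shows the tank with its lid at about (340,180), the star handle at (250,222), the grey rack at (432,185) with a plate at its near end, and the blue decoy at (300,340). In the top view the tank is at (295,223), the hub at (396,212), and the rack at (188,212) with a plate at (175,245). I'll zoom in on both.

```bash
python3 - <<'E'
import cv2,pickle
d=pickle.load(open("s0.pkl","rb"))
c=lambda n,x0,x1,y0,y1,k,o:cv2.imwrite(o,cv2.resize(d[n]["frame"][y0:y1,x0:x1,::-1],None,fx=k,fy=k,interpolation=cv2.INTER_CUBIC))
c("top",145,425,155,285,2.8,"pics/t1.png")
c("scene",230,490,135,270,3,"pics/s1.png")
E
```

```text
(no output)
```

View pics/t1.png

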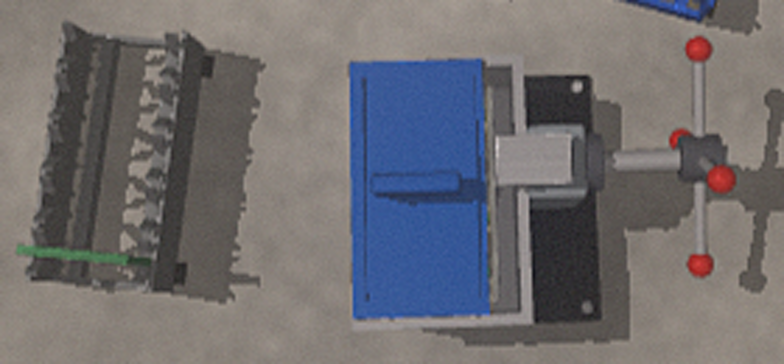

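View pics/s1.png

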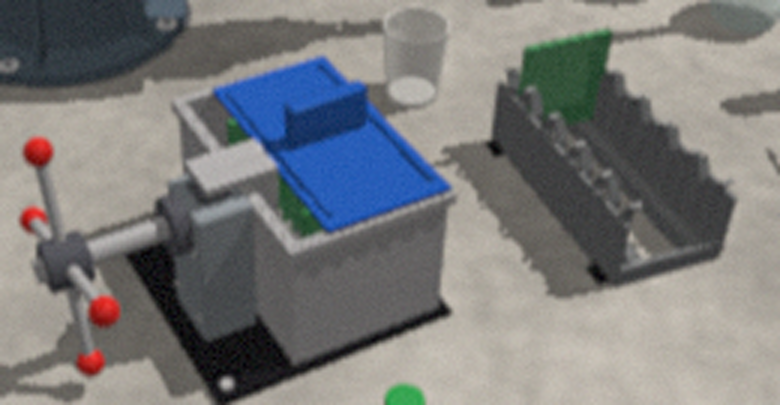

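```bash
cat > h.py <<'E'
import numpy as np,cv2,pickle
from scipy.optimize import least_squares
def proj(s,P):
    T=np.linalg.inv(s["world_from_camera"]);q=np.atleast_2d(P)@T[:3,:3].T+T[:3,3]
    return np.c_[s["fx"]*q[:,0]/q[:,2]+s["cx"],s["fy"]*q[:,1]/q[:,2]+s["cy"]]
def tri(a,pa,b,pb):
    r=least_squares(lambda X:np.r_[proj(a,X)[0]-pa,proj(b,X)[0]-pb],[.4,0,.1]);return r.x,abs(r.fun).max()
def onz(s,p,z):
    W=s["world_from_camera"];d=W[:3,:3]@[(p[0]-s["cx"])/s["fx"],(p[1]-s["cy"])/s["fy"],1];return W[:3,3]+d*(z-W[2,3])/d[2]
def w(pose,P):
    x,y,a=pose;P=np.atleast_2d(P);c,s=np.cos(a),np.sin(a)
    return np.c_[x+c*P[:,0]-s*P[:,1],y+s*P[:,0]+c*P[:,1],P[:,2]]
def fit(obs,p0): # obs: list of (snap,pix,local)
    f=lambda p:np.concatenate([proj(s,w(p,L))[0]-px for s,px,L in obs])
    r=least_squares(f,p0,loss="soft_l1");return r.x,f(r.x).reshape(-1,2)
E
python3 - <<'E'
from h import *
d=pickle.load(open("s0.pkl","rb"));T,S=d["top"],d["scene"]
t=lambda x,y:np.array([145+x/2.8,155+y/2.8]);s=lambda x,y:np.array([230+x/3,135+y/3])
pts=dict(bfar=(t(698,48),s(105,310)),bnear=(t(700,265),s(34,218)),bup=(t(722,180),s(38,150)),bdn=(t(680,140),s(90,362)),
 gl=(t(372,185),s(365,85)),gr=(t(460,181),s(287,105)),l_nr=(t(490,315),s(215,90)),l_nl=(t(353,320),s(323,57)),l_fl=(t(350,62),s(450,188)),l_fr=(t(484,60),s(330,230)),
 pl=(t(17,250),s(610,32)),pr=(t(150,262),s(525,50)),ff=(t(207,65),s(597,272)),fn=(t(180,272),s(495,147)))
R={}
for k,(a,b) in pts.items():
    X,e=tri(T,a,S,b);R[k]=X;print(k,X.round(4),round(e,1))
lid,res=fit([(T,pts[k][0],L) for k,L in dict(l_nr=[-.103,-.054,.005],l_nl=[-.103,.054,.005],l_fl=[.103,.054,.005],l_fr=[.103,-.054,.005]).items()]+[],[.4,.05,0]) if 0 else (None,None)
obs=[]
for k,L in dict(l_nr=[-.103,-.054,.139],l_nl=[-.103,.054,.139],l_fl=[.103,.054,.139],l_fr=[.103,-.054,.139]).items():
    obs+=[(T,pts[k][0],L),(S,pts[k][1],L)]
print("lid",*fit(obs,[.4,.05,0]))
obs=[]
for k,L in dict(bfar=[.09,0,.115],bnear=[-.09,0,.115],bup=[0,0,.205],bdn=[0,0,.025]).items():
    obs+=[(T,pts[k][0],L),(S,pts[k][1],L)]
print("hub",*fit(obs,[.4,-.15,0]))
# tank rim outer corners
obs=[(T,t(523,57),[.105,-.068,.134]),(T,t(534,322),[-.105,-.068,.134]),(T,t(353,325),[-.105,.068,.134]),(S,s(455,195),[.105,.068,.134]),(S,s(290,247),[.105,-.068,.134]),(S,s(175,103),[-.105,-.068,.134])]
print("tank",*fit(obs,[.4,.05,0]))
obs=[(T,pts["pl"][0],[-.088,.045,.12]),(S,pts["pl"][1],[-.088,.045,.12]),(S,pts["pr"][1],[-.088,-.045,.12]),
 (T,t(207,65),[.1,-.054,.0]),(T,t(180,272),[-.1,-.054,.0])]
print("rack",*fit(obs,[.4,.3,0]))
E
```

```text
bfar [ 0.6073 -0.1557  0.1396] 0.8
bnear [ 0.4325 -0.1593  0.0888] 1.0
bup [ 0.4941 -0.1588  0.2006] 1.0
bdn [ 0.545  -0.1574  0.027 ] 0.5
gl [0.497  0.1067 0.1731] 1.2
gr [0.4982 0.0379 0.1773] 0.7
l_nr [0.3956 0.0177 0.1341] 1.5
l_nl [0.3931 0.1249 0.1334] 0.9
l_fl [0.6001 0.1267 0.135 ] 0.5
l_fr [0.601  0.0198 0.136 ] 1.4
pl [0.453  0.398  0.1129] 0.5
pr [0.445  0.2954 0.1173] 4.1
ff [0.6238 0.2726 0.0028] 0.5
fn [0.4352 0.2942 0.0016] 0.7
lid [0.49825079 0.0709849  0.01102968] [[-0.43664456 -0.5489625 ]
 [-2.25299314 -1.27953596]
 [-0.50259416 -0.95768543]
 [-0.95543023 -1.32472307]
 [-0.36413291 -0.78604539]
 [-0.40094595 -1.08689823]
 [-0.58549199 -1.19236825]
 [-1.86352403 -0.46267317]]
hub [ 0.52157585 -0.15839906 -0.01937558] [[ -0.79176038  -0.05017192]
 [ -0.82282558  10.40930654]
 [ -0.11591516  -0.04357756]
 [ -1.66612348  -8.8709571 ]
 [ -1.32744949 -13.45982249]
 [  2.87549282   5.45791474]
 [  0.16708431   9.19754633]
 [ -4.07339543  -5.88177023]]
tank [0.49650742 0.05479867 0.01302991] [[-1.40426515 -0.11382514]
 [-2.44011968 -1.75750757]
 [ 0.83618724 -0.97463638]
 [-2.96747629 -1.49978383]
 [-0.58155487 -0.0966282 ]
 [-0.34887475 -1.51291451]]
rack [ 0.53841731  0.33841795 -0.12169354] [[ 0.37122116 -1.92565636]
 [-0.5593446  -1.07886837]
 [-1.11215635 -0.85747498]
 [-0.18461466 -2.85787787]
 [-1.52557075  0.7624198 ]]
```

The balls triangulate to a hub at about (0.520, −0.158, 0.114). The star is already turned about 0.29 rad, the lid is centred near (0.498, 0.071), and the rack is at (0.538, 0.338) with yaw −0.12. Next I'll move above the lid.

```bash
python3 - <<'E'
from h import *
T=pickle.load(open("s0.pkl","rb"))["top"]
print("bottlecap",onz(T,(481,167),.185),"beaker",onz(T,(205,306),.0),"vial",onz(T,(314,142),.055))
E
python3 -m jog '[{"offset":[0.29,-0.384,0.015],"twist":-65,"fingers":0.085},{"offset":[0.29,-0.384,0.015],"twist":-65,"fingers":0.085},{"offset":[0.29,-0.384,0.015],"twist":-65,"fingers":0.085},{"offset":[0.29,-0.384,0.015],"twist":-65,"fingers":0.085},{"offset":[0.29,-0.384,0.015],"twist":-65,"fingers":0.085},{"offset":[0.29,-0.384,0.015],"twist":-65,"fingers":0.085},{"offset":[0.29,-0.384,0.015],"twist":-65,"fingers":0.085},{"offset":[0.29,-0.384,0.015],"twist":-65,"fingers":0.085},{"offset":[0.29,-0.384,0.015],"twist":-65,"fingers":0.085},{"offset":[0.29,-0.384,0.015],"twist":-65,"fingers":0.085},{"offset":[0.29,-0.384,0.015],"twist":-65,"fingers":0.085},{"offset":[0.29,-0.384,0.015],"twist":-65,"fingers":0.085}]'
```

```text
bottlecap [ 0.60682085 -0.33996791  0.185     ] beaker [0.30187626 0.30116281 0.        ] vial [0.70206521 0.02511896 0.055     ]
t: 1.1
eef_pos: [0.4977, 0.0681, 0.26]
eef_rot: [-3.141, 0.001, 1.58]
wrist_force: [0.5, 1.5, -0.2]
grip_width: 0.0847
grip_force: 0.0
```

```bash
python3 -m jog '[{"offset":[0.002,0,-0.04],"twist":0,"fingers":0.06},{"offset":[0.002,0,-0.08],"twist":0,"fingers":0.06},{"offset":[0.002,0,-0.097],"twist":0,"fingers":0.06},{"offset":[0.002,0,-0.097],"twist":0,"fingers":0.06},{"offset":[0.002,0,-0.097],"twist":0,"fingers":0.0},{"offset":[0.002,0,-0.097],"twist":0,"fingers":0.0},{"offset":[0.002,0,-0.097],"twist":0,"fingers":0.0},{"offset":[0.002,0,-0.097],"twist":0,"fingers":0.0},{"offset":[0.002,0,-0.097],"twist":0,"fingers":0.0},{"offset":[0.002,0,-0.097],"twist":0,"fingers":0.0},{"offset":[0.002,0,-0.087],"twist":0,"fingers":0.0},{"offset":[0.002,0,-0.077],"twist":0,"fingers":0.0}]'
```

```text
t: 2.1
eef_pos: [0.4979, 0.0716, 0.1844]
eef_rot: [-3.141, 0.0, 1.582]
wrist_force: [0.0, 0.1, -2.1]
grip_width: 0.0152
grip_force: 59.0
```

```bash
python3 -m jog '[{"offset":[0,0,0.04],"twist":0,"fingers":0},{"offset":[0,0,0.08],"twist":0,"fingers":0},{"offset":[0,0,0.115],"twist":0,"fingers":0},{"offset":[0,0,0.125],"twist":0,"fingers":0},{"offset":[-0.01,-0.036,0.125],"twist":0,"fingers":0},{"offset":[-0.02,-0.072,0.125],"twist":0,"fingers":0},{"offset":[-0.03,-0.11,0.125],"twist":0,"fingers":0},{"offset":[-0.04,-0.146,0.125],"twist":0,"fingers":0},{"offset":[-0.05,-0.182,0.125],"twist":0,"fingers":0},{"offset":[-0.06,-0.218,0.125],"twist":0,"fingers":0},{"offset":[-0.07,-0.254,0.125],"twist":0,"fingers":0},{"offset":[-0.08,-0.29,0.125],"twist":0,"fingers":0}]'
python3 -m jog '[{"offset":[-0.01,-0.036,0],"twist":0,"fingers":0},{"offset":[-0.02,-0.072,0],"twist":0,"fingers":0},{"offset":[-0.03,-0.108,0],"twist":0,"fingers":0},{"offset":[-0.038,-0.14,0],"twist":0,"fingers":0},{"offset":[-0.038,-0.142,0],"twist":0,"fingers":0},{"offset":[-0.038,-0.142,-0.04],"twist":0,"fingers":0},{"offset":[-0.038,-0.142,-0.08],"twist":0,"fingers":0},{"offset":[-0.038,-0.142,-0.12],"twist":0,"fingers":0},{"offset":[-0.038,-0.142,-0.16],"twist":0,"fingers":0},{"offset":[-0.038,-0.142,-0.2],"twist":0,"fingers":0},{"offset":[-0.038,-0.142,-0.235],"twist":0,"fingers":0},{"offset":[-0.038,-0.142,-0.255],"twist":0,"fingers":0}]'
```

```text
t: 3.1
eef_pos: [0.4172, -0.22, 0.3097]
eef_rot: [3.14, 0.001, 1.582]
wrist_force: [0.7, -0.0, -2.6]
grip_width: 0.0151
grip_force: 59.6
t: 4.1
eef_pos: [0.379, -0.3594, 0.0507]
eef_rot: [-3.139, -0.002, 1.582]
wrist_force: [-0.5, -0.1, -3.7]
grip_width: 0.0148
grip_force: 59.5
```

```bash
python3 -m jog '[{"offset":[0,0,-0.01],"twist":0,"fingers":0},{"offset":[0,0,-0.018],"twist":0,"fingers":0},{"offset":[0,0,-0.023],"twist":0,"fingers":0},{"offset":[0,0,-0.023],"twist":0,"fingers":0},{"offset":[0,0,-0.023],"twist":0,"fingers":0.06},{"offset":[0,0,-0.023],"twist":0,"fingers":0.06},{"offset":[0,0,-0.023],"twist":0,"fingers":0.06},{"offset":[0,0,-0.01],"twist":0,"fingers":0.06},{"offset":[0,0,0.03],"twist":0,"fingers":0.06},{"offset":[0,0,0.07],"twist":0,"fingers":0.0},{"offset":[0,0,0.11],"twist":0,"fingers":0.0},{"offset":[0,0,0.15],"twist":0,"fingers":0.0}]'
python3 - <<'E'
import numpy as np
for sg in(1,-1):
  for f in range(0,111,10):
    a=np.radians(f);u=np.array([-sg*np.sin(a),np.cos(a)]);n=np.array([sg*np.cos(a),np.sin(a)])
    B=np.array([.52,.1145])+.084*u+(.011+.011*abs(np.cos(a)))*n
    print(sg,f,(B+[0,.014]).round(4))
E
```

```text
t: 5.1
eef_pos: [0.3798, -0.3602, 0.2059]
eef_rot: [3.141, 0.001, 1.582]
wrist_force: [1.5, -1.5, 0.1]
grip_width: 0.0241
grip_force: 0.0
1 0 [0.542  0.2125]
1 10 [0.5269 0.215 ]
1 20 [0.5113 0.2147]
1 30 [0.4958 0.2115]
1 40 [0.4809 0.2053]
1 50 [0.4673 0.1963]
1 60 [0.4555 0.1848]
1 70 [0.4461 0.1711]
1 80 [0.4395 0.1558]
1 90 [0.436  0.1395]
1 100 [0.435  0.1266]
1 110 [0.436  0.1136]
-1 0 [0.498  0.2125]
-1 10 [0.5131 0.215 ]
-1 20 [0.5287 0.2147]
-1 30 [0.5442 0.2115]
-1 40 [0.5591 0.2053]
-1 50 [0.5727 0.1963]
-1 60 [0.5845 0.1848]
-1 70 [0.5939 0.1711]
-1 80 [0.6005 0.1558]
-1 90 [0.604  0.1395]
-1 100 [0.605  0.1266]
-1 110 [0.604  0.1136]
```

```bash
python3 -m jog '[{"offset":[0,0.03,0.03],"twist":-7,"fingers":0},{"offset":[0.02,0.05,0.057],"twist":-14,"fingers":0},{"offset":[0.17,0.2027,0.057],"twist":-90.6,"fingers":0},{"offset":[0.17,0.2027,0.057],"twist":-90.6,"fingers":0},{"offset":[0.17,0.2027,0.057],"twist":-90.6,"fingers":0},{"offset":[0.17,0.2027,0.057],"twist":-90.6,"fingers":0},{"offset":[0.17,0.2027,0.057],"twist":-90.6,"fingers":0},{"offset":[0.17,0.2027,0.057],"twist":-90.6,"fingers":0},{"offset":[0.17,0.2027,0.057],"twist":-90.6,"fingers":0},{"offset":[0.17,0.2027,0.057],"twist":-90.6,"fingers":0},{"offset":[0.17,0.2027,0.057],"twist":-90.6,"fingers":0},{"offset":[0.17,0.2027,0.057],"twist":-90.6,"fingers":0}]'
python3 -m jog '[{"offset":[0,0,0],"twist":-7,"fingers":0},{"offset":[0,0,0],"twist":-7,"fingers":0},{"offset":[0,0,0],"twist":-7,"fingers":0}]'
```

```text
t: 6.1
eef_pos: [0.5503, -0.1575, 0.2608]
eef_rot: [3.141, -0.001, 0.135]
wrist_force: [-0.2, 0.1, 0.4]
grip_width: 0.0002
grip_force: 0.0
t: 6.35
eef_pos: [0.5501, -0.1577, 0.2607]
eef_rot: [3.141, -0.001, 0.022]
wrist_force: [0.0, 0.3, 0.4]
grip_width: 0.0001
grip_force: 0.0
```

```bash
python3 -m jog '[{"offset":[0,0,-0.035],"twist":0,"fingers":0},{"offset":[0,0,-0.048],"twist":0,"fingers":0},{"offset":[-0.03,0,-0.046],"twist":0,"fingers":0},{"offset":[-0.042,0,-0.046],"twist":0,"fingers":0},{"offset":[-0.054,0,-0.0485],"twist":0,"fingers":0},{"offset":[-0.069,0,-0.0547],"twist":0,"fingers":0}]'
python3 -m jog '[{"offset":[-0.014,0,-0.009],"twist":0,"fingers":0},{"offset":[-0.0255,0,-0.0203],"twist":0,"fingers":0},{"offset":[-0.035,0,-0.0343],"twist":0,"fingers":0},{"offset":[-0.0415,0,-0.0493],"twist":0,"fingers":0},{"offset":[-0.045,0,-0.0658],"twist":0,"fingers":0},{"offset":[-0.046,0,-0.0788],"twist":0,"fingers":0},{"offset":[-0.046,0,-0.0853],"twist":0,"fingers":0},{"offset":[-0.046,0,-0.0853],"twist":0,"fingers":0}]'
python3 - <<'E'
from rig import arm
import cv2
s=arm.snapshot("scene");cv2.imwrite("pics/s2.png",cv2.resize(s["frame"][100:300,180:480,::-1],None,fx=2.6,fy=2.6,interpolation=2))
E
```

```text
t: 6.85
eef_pos: [0.4818, -0.1579, 0.2066]
eef_rot: [3.141, -0.003, 0.024]
wrist_force: [5.9, -1.3, 0.3]
grip_width: -0.0001
grip_force: 2.2
t: 7.52
eef_pos: [0.4348, -0.1577, 0.1197]
eef_rot: [-3.141, 0.001, 0.021]
wrist_force: [0.2, 0.5, 0.6]
grip_width: -0.0004
grip_force: 0.0
```

View pics/s2.png

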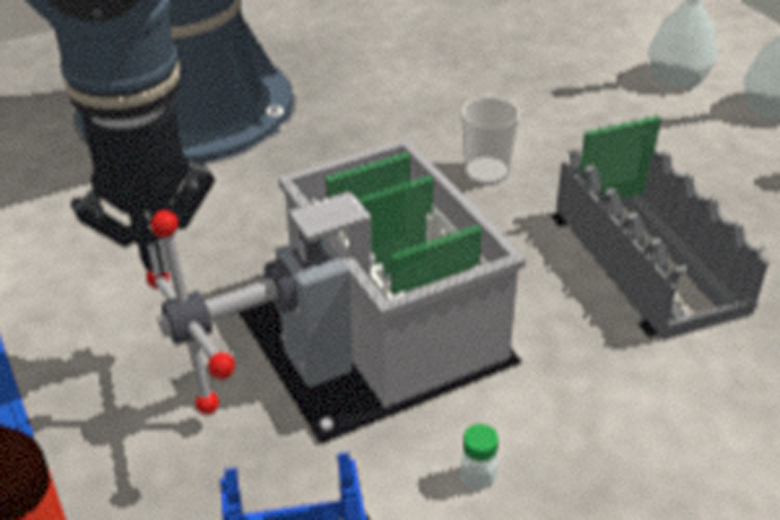

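The first stroke worked: the next spoke leans toward the robot and the carrier is rising. It holds three plates, at about (370,175), (400,215) and (440,255) in the crop. Next are strokes two and three.

```bash

python3 -m jog '[{"offset":[0,0,0.04],"twist":0,"fingers":0},{"offset":[0,0,0.08],"twist":0,"fingers":0},{"offset":[0,0,0.12],"twist":0,"fingers":0},{"offset":[0,0,0.142],"twist":0,"fingers":0},{"offset":[0.04,0,0.142],"twist":0,"fingers":0},{"offset":[0.08,0,0.142],"twist":0,"fingers":0},{"offset":[0.115,0,0.142],"twist":0,"fingers":0},{"offset":[0.115,0,0.105],"twist":0,"fingers":0},{"offset":[0.115,0,0.093],"twist":0,"fingers":0},{"offset":[0.085,0,0.094],"twist":0,"fingers":0},{"offset":[0.073,0,0.094],"twist":0,"fingers":0},{"offset":[0.061,0,0.0915],"twist":0,"fingers":0}]'
python3 -m jog '[{"offset":[-0.015,0,-0.0062],"twist":0,"fingers":0},{"offset":[-0.0287,0,-0.0152],"twist":0,"fingers":0},{"offset":[-0.0405,0,-0.0267],"twist":0,"fingers":0},{"offset":[-0.05,0,-0.0404],"twist":0,"fingers":0},{"offset":[-0.0565,0,-0.0557],"twist":0,"fingers":0},{"offset":[-0.06,0,-0.072],"twist":0,"fingers":0},{"offset":[-0.061,0,-0.085],"twist":0,"fingers":0},{"offset":[-0.061,0,-0.0915],"twist":0,"fingers":0},{"offset":[-0.061,0,-0.0915],"twist":0,"fingers":0}]'
python3 -m jog '[{"offset":[0,0,0.04],"twist":0,"fingers":0},{"offset":[0,0,0.08],"twist":0,"fingers":0},{"offset":[0,0,0.12],"twist":0,"fingers":0},{"offset":[0,0,0.142],"twist":0,"fingers":0},{"offset":[0.04,0,0.142],"twist":0,"fingers":0},{"offset":[0.08,0,0.142],"twist":0,"fingers":0},{"offset":[0.115,0,0.142],"twist":0,"fingers":0},{"offset":[0.115,0,0.105],"twist":0,"fingers":0},{"offset":[0.115,0,0.093],"twist":0,"fingers":0},{"offset":[0.085,0,0.094],"twist":0,"fingers":0},{"offset":[0.073,0,0.094],"twist":0,"fingers":0},{"offset":[0.061,0,0.0915],"twist":0,"fingers":0}]'
python3 -m jog '[{"offset":[-0.015,0,-0.0062],"twist":0,"fingers":0},{"offset":[-0.0287,0,-0.0152],"twist":0,"fingers":0},{"offset":[-0.0405,0,-0.0267],"twist":0,"fingers":0},{"offset":[-0.05,0,-0.0404],"twist":0,"fingers":0},{"offset":[-0.0565,0,-0.0557],"twist":0,"fingers":0},{"offset":[-0.06,0,-0.072],"twist":0,"fingers":0},{"offset":[-0.061,0,-0.085],"twist":0,"fingers":0},{"offset":[-0.061,0,-0.0915],"twist":0,"fingers":0},{"offset":[-0.061,0,-0.0915],"twist":0,"fingers":0}]'
```

```text
t: 8.57
eef_pos: [0.496, -0.1576, 0.2127]
eef_rot: [-3.141, -0.001, 0.02]
wrist_force: [6.5, -0.2, -0.4]
grip_width: -0.0005
grip_force: 2.0
t: 9.32
eef_pos: [0.4349, -0.1577, 0.12]
eef_rot: [-3.141, 0.001, 0.019]
wrist_force: [-0.5, 0.4, 0.1]
grip_width: -0.0002
grip_force: 0.0
t: 10.32
eef_pos: [0.496, -0.1575, 0.2128]
eef_rot: [-3.141, -0.001, 0.019]
wrist_force: [6.1, 0.5, 0.8]
grip_width: -0.0
grip_force: 2.0
t: 11.07
eef_pos: [0.435, -0.1576, 0.1201]
eef_rot: [-3.141, 0.001, 0.019]
wrist_force: [-1.1, -0.5, 0.4]
grip_width: 0.0003
grip_force: 0.0
```

```bash

python3 -m jog '[{"offset":[0,0,0.04],"twist":0,"fingers":0},{"offset":[0,0,0.08],"twist":0,"fingers":0},{"offset":[0,0,0.12],"twist":0,"fingers":0},{"offset":[0,0,0.142],"twist":0,"fingers":0},{"offset":[0.04,0,0.142],"twist":0,"fingers":0},{"offset":[0.08,0,0.142],"twist":0,"fingers":0},{"offset":[0.115,0,0.142],"twist":0,"fingers":0},{"offset":[0.115,0,0.105],"twist":0,"fingers":0},{"offset":[0.115,0,0.093],"twist":0,"fingers":0},{"offset":[0.085,0,0.094],"twist":0,"fingers":0},{"offset":[0.073,0,0.094],"twist":0,"fingers":0},{"offset":[0.061,0,0.0915],"twist":0,"fingers":0}]'
python3 -m jog '[{"offset":[-0.015,0,-0.0062],"twist":0,"fingers":0},{"offset":[-0.0287,0,-0.0152],"twist":0,"fingers":0},{"offset":[-0.0405,0,-0.0267],"twist":0,"fingers":0},{"offset":[-0.05,0,-0.0404],"twist":0,"fingers":0},{"offset":[-0.0565,0,-0.0557],"twist":0,"fingers":0},{"offset":[-0.059,0,-0.065],"twist":0,"fingers":0},{"offset":[-0.06,0,-0.069],"twist":0,"fingers":0},{"offset":[-0.06,0,-0.069],"twist":0,"fingers":0}]'
python3 -m jog '[{"offset":[0,0,-0.001],"twist":0,"fingers":0},{"offset":[0,0,-0.002],"twist":0,"fingers":0},{"offset":[0,0,-0.003],"twist":0,"fingers":0},{"offset":[0,0,-0.003],"twist":0,"fingers":0}]'
```

```text
t: 12.07
eef_pos: [0.4961, -0.1575, 0.2129]
eef_rot: [-3.141, -0.001, 0.019]
wrist_force: [5.7, 0.3, 0.4]
grip_width: 0.0001
grip_force: 2.0
t: 12.73
eef_pos: [0.436, -0.1577, 0.1428]
eef_rot: [-3.141, 0.001, 0.018]
wrist_force: [-0.1, 1.0, -0.1]
grip_width: 0.0001
grip_force: 0.0
t: 13.07
eef_pos: [0.4362, -0.1577, 0.14]
eef_rot: [-3.142, 0.0, 0.019]
wrist_force: [-1.5, -0.5, 4.5]
grip_width: 0.0001
grip_force: 2.0
```

```bash

python3 -m jog '[{"offset":[0,0,-0.001],"twist":0,"fingers":0},{"offset":[0,0,-0.0015],"twist":0,"fingers":0},{"offset":[0,0,-0.0015],"twist":0,"fingers":0}]'
python3 -m jog '[{"offset":[0,0,-0.001],"twist":0,"fingers":0},{"offset":[0,0,-0.0015],"twist":0,"fingers":0},{"offset":[0,0,-0.0015],"twist":0,"fingers":0}]'
```

```text
t: 13.32
eef_pos: [0.4363, -0.1578, 0.1392]
eef_rot: [3.141, -0.001, 0.018]
wrist_force: [-6.1, 1.9, 17.1]
grip_width: -0.0001
grip_force: 8.3
t: 13.57
eef_pos: [0.4364, -0.1579, 0.1386]
eef_rot: [3.141, -0.002, 0.018]
wrist_force: [-11.9, 4.2, 34.7]
grip_width: -0.0002
grip_force: 17.6
```

```bash

python3 -m jog '[{"offset":[0,0,0.04],"twist":0,"fingers":0},{"offset":[0,0,0.08],"twist":0,"fingers":0},{"offset":[0,0,0.12],"twist":0,"fingers":0},{"offset":[0,0,0.16],"twist":0,"fingers":0.03},{"offset":[0,-0.04,0.18],"twist":8,"fingers":0.03},{"offset":[0,-0.06,0.18],"twist":15,"fingers":0.03},{"offset":[0,-0.06,0.18],"twist":22,"fingers":0.03},{"offset":[0,-0.06,0.18],"twist":29,"fingers":0.03},{"offset":[0,-0.06,0.18],"twist":36,"fingers":0.03},{"offset":[0,-0.06,0.18],"twist":43,"fingers":0.03},{"offset":[0,-0.06,0.18],"twist":50,"fingers":0.03},{"offset":[0,-0.06,0.18],"twist":57,"fingers":0.03}]'
python3 - <<'E'
from rig import arm
import cv2,pickle
d={n:arm.snapshot(n) for n in("scene","top")};pickle.dump(d,open("s1.pkl","wb"))
cv2.imwrite("pics/s3.png",cv2.resize(d["scene"]["frame"][120:250,240:500,::-1],None,fx=3,fy=3,interpolation=2))
cv2.imwrite("pics/t3.png",cv2.resize(d["top"]["frame"][150:300,145:425,::-1],None,fx=2.8,fy=2.8,interpolation=2))
E
```

```text
t: 14.57
eef_pos: [0.4363, -0.2177, 0.3169]
eef_rot: [3.142, -0.0, 1.015]
wrist_force: [-0.2, 0.2, 0.6]
grip_width: 0.0299
grip_force: 0.0
```

View pics/s3.png

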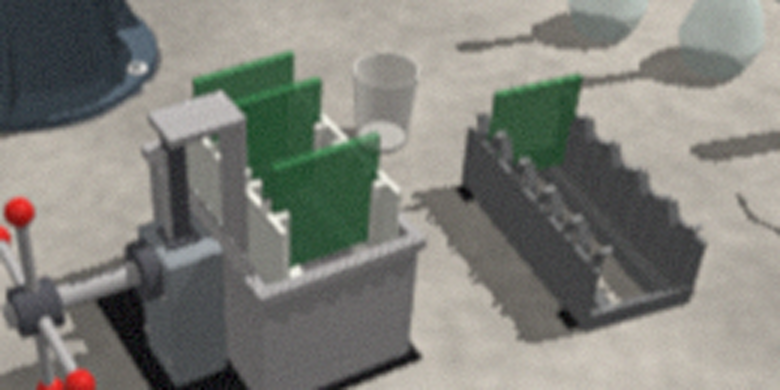

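View pics/t3.png

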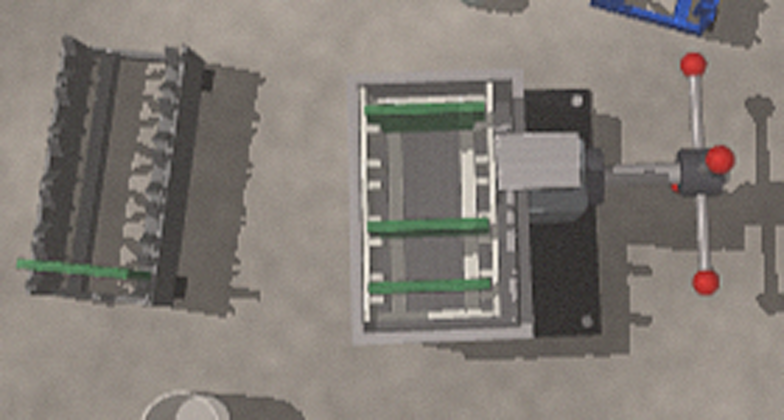

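```bash
python3 - <<'E'
from h import *
d=pickle.load(open("s1.pkl","rb"));T,S=d["top"],d["scene"]
t=lambda x,y:np.array([145+(x+.5)/2.8-.5,150+(y+.5)/2.8-.5]);s=lambda x,y:np.array([240+(x+.5)/3-.5,120+(y+.5)/3-.5])
P=dict(up=(t(722,158),s(18,212)),far=(t(693,65),s(80,381)),al=(t(370,287),s(293,53)),ar=(t(490,284),s(193,80)),bl=(t(368,228),s(320,80)),cl=(t(367,108),s(380,133)),cr=(t(486,104),s(273,162)),dl=(t(17,264),s(580,75)),dr=(t(138,274),s(494,93)))
for k,(a,b) in P.items():
    X,e=tri(T,a,S,b);print(k,X.round(4),round(e,1))
obs=[]
for k,L in dict(al=[-.066,.051,.212],ar=[-.066,-.039,.212],bl=[-.022,.051,.212],cl=[.066,.051,.212],cr=[.066,-.039,.212]).items(): obs+=[(T,P[k][0],L),(S,P[k][1],L)]
obs+=[(T,t(488,222),[-.022,-.039,.212])]
ho,r=fit(obs,[.5,.05,0]);print("hoist",ho,r.round(1).tolist())
obs=[(T,P["dl"][0],[-.088,.045,.12]),(S,P["dl"][1],[-.088,.045,.12]),(S,P["dr"][1],[-.088,-.045,.12])]+[(T,t(207,80),[.1,-.054,0]),(T,t(180,287),[-.1,-.054,0]),(S,s(468,192),[-.1,-.054,0]),(S,s(570,318),[.1,-.054,0])]
print("rackfeet",*[ (tri(T,t(207,80),S,s(570,318))[0]).round(4),(tri(T,t(180,287),S,s(468,192))[0]).round(4)])
ra,r=fit(obs,[.54,.34,-.12]);print("rack",ra,r.round(1).tolist())
for x in(-.066,-.022,.066):print("plate",w(ho,[x,.006,.212]).round(4))
for x in(-.088,-.044,0,.044,.088):print("slot",w(ra,[x,0,.02]).round(4))
# overlay rack model on both views
for n,sn,(x0,y0,k) in(("top",T,(150,160,5)),("scene",S,(385,140,5))):
    im=cv2.resize(sn["frame"][y0:y0+110,x0:x0+ (90 if n=="top" else 100),::-1],None,fx=k,fy=k,interpolation=2)
    q=lambda L:tuple(int(v) for v in ((proj(sn,w(ra,L))[0]-[x0,y0]+.5)*k))
    for z,c in((0,(0,0,255)),(.087,(255,255,0))):
        cs=[[.113,.054,z],[.113,-.054,z],[-.113,-.054,z],[-.113,.054,z]]
        for i in range(4):cv2.line(im,q(cs[i]),q(cs[(i+1)%4]),c,1)
    for x in(-.088,-.044,0,.044,.088):cv2.line(im,q([x,-.049,.07]),q([x,.049,.07]),(0,255,255),1)
    cv2.imwrite(f"pics/o_{n}.png",im)
a=cv2.imread("pics/o_top.png");b=cv2.imread("pics/o_scene.png")
o=cv2.hconcat([a,b]);cv2.imwrite("pics/o.png",cv2.resize(o,(800,int(o.shape[0]*800/o.shape[1]))))
E
```

```text
up [ 0.5213 -0.1592  0.2054] 0.6
far [ 0.6097 -0.1555  0.1172] 0.5
al [0.4294 0.1046 0.2096] 0.7
ar [0.4298 0.0159 0.2101] 0.3
bl [0.4728 0.1061 0.2077] 0.7
cl [0.5624 0.1069 0.2117] 0.9
cr [0.5633 0.0178 0.2159] 0.7
dl [0.4533 0.3968 0.1169] 0.3
dr [0.445  0.3008 0.1203] 1.7
hoist [0.49643783 0.05519217 0.01617406] [[-0.9, -0.4], [-0.5, -0.8], [0.1, -0.7], [-0.4, -0.3], [-0.6, -0.8], [-0.6, -1.3], [-0.9, -0.0], [-0.9, -0.2], [-0.4, 0.1], [-1.0, 1.5], [0.2, -0.0]]
rackfeet [0.6241 0.2739 0.0024] [0.4354 0.2953 0.0024]
rack [ 0.53634143  0.33947451 -0.12502274] [[0.1, -0.8], [-0.3, -0.5], [-0.5, -0.4], [-0.2, -2.0], [-1.8, 1.6], [-1.2, -0.4], [0.2, 2.0]]
plate [[0.4303 0.0601 0.212 ]]
plate [[0.4743 0.0608 0.212 ]]
plate [[0.5623 0.0623 0.212 ]]
slot [[0.449  0.3504 0.02  ]]
slot [[0.4927 0.345  0.02  ]]
slot [[0.5363 0.3395 0.02  ]]
slot [[0.58  0.334 0.02 ]]
slot [[0.6237 0.3285 0.02  ]]
```

View pics/o.png

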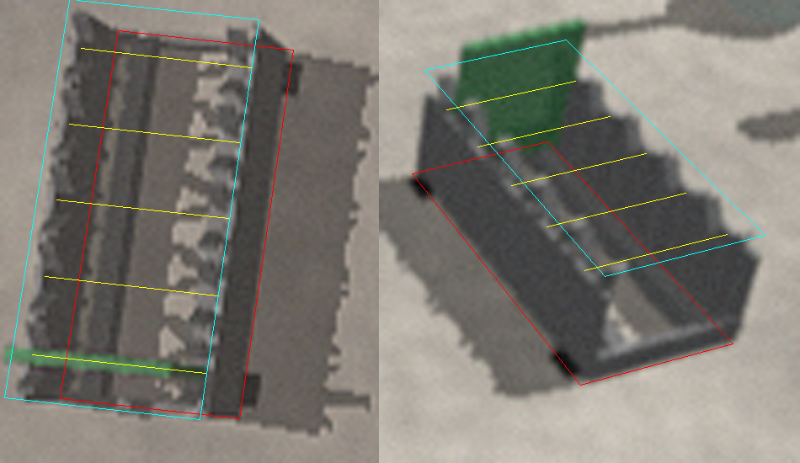

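The carrier is fully up, with three plates in slots −66, −22 and +66, and the rack overlay matches in both views. I'll take the far plate first.

```bash

python3 -m jog '[{"offset":[0.1265,0.28,-0.0165],"twist":32.4,"fingers":0.03},{"offset":[0.1265,0.28,-0.0165],"twist":32.4,"fingers":0.03},{"offset":[0.1265,0.28,-0.0165],"twist":32.4,"fingers":0.03},{"offset":[0.1265,0.28,-0.0165],"twist":32.4,"fingers":0.03},{"offset":[0.1265,0.28,-0.0165],"twist":32.4,"fingers":0.03},{"offset":[0.1265,0.28,-0.0165],"twist":32.4,"fingers":0.03},{"offset":[0.1265,0.28,-0.0165],"twist":32.4,"fingers":0.03},{"offset":[0.1265,0.28,-0.0165],"twist":32.4,"fingers":0.03},{"offset":[0.1265,0.28,-0.0165],"twist":32.4,"fingers":0.03},{"offset":[0.1265,0.28,-0.0165],"twist":32.4,"fingers":0.03},{"offset":[0.1265,0.28,-0.0165],"twist":32.4,"fingers":0.03},{"offset":[0.1265,0.28,-0.0165],"twist":32.4,"fingers":0.03}]'
python3 -m jog '[{"offset":[0,0,-0.04],"twist":0,"fingers":0.03},{"offset":[0,0,-0.08],"twist":0,"fingers":0.03},{"offset":[0,0,-0.1],"twist":0,"fingers":0.03},{"offset":[0,0,-0.108],"twist":0,"fingers":0.03},{"offset":[0,0,-0.108],"twist":0,"fingers":0.03},{"offset":[0,0,-0.108],"twist":0,"fingers":0},{"offset":[0,0,-0.108],"twist":0,"fingers":0},{"offset":[0,0,-0.108],"twist":0,"fingers":0},{"offset":[0,0,-0.108],"twist":0,"fingers":0},{"offset":[0,0,-0.108],"twist":0,"fingers":0}]'
```

```text
t: 15.67
eef_pos: [0.5623, 0.0611, 0.3006]
eef_rot: [3.141, 0.0, 1.572]
wrist_force: [0.2, 0.4, -0.5]
grip_width: 0.0296
grip_force: 0.0
t: 16.5
eef_pos: [0.5632, 0.062, 0.1943]
eef_rot: [3.139, 0.0, 1.574]
wrist_force: [-3.8, -2.5, 7.5]
grip_width: 0.0072
grip_force: 58.6
```

```bash

python3 -m jog '[{"offset":[0,0,0.01],"twist":0,"fingers":0},{"offset":[0,0,0.02],"twist":0,"fingers":0},{"offset":[0,0,0.035],"twist":0,"fingers":0},{"offset":[0,0,0.05],"twist":0,"fingers":0},{"offset":[0,0,0.07],"twist":0,"fingers":0},{"offset":[0,0,0.09],"twist":0,"fingers":0},{"offset":[0,0,0.11],"twist":0,"fingers":0},{"offset":[0,0,0.11],"twist":0,"fingers":0}]'
```

```text
t: 17.17
eef_pos: [0.5638, 0.0624, 0.3076]
eef_rot: [3.135, -0.001, 1.574]
wrist_force: [0.5, -0.4, -1.4]
grip_width: 0.007
grip_force: 59.2
```

```bash

python3 -m jog '[{"offset":[0.002,0.036,0],"twist":-1,"fingers":0},{"offset":[0.004,0.072,0],"twist":-2,"fingers":0},{"offset":[0.006,0.108,0],"twist":-3,"fingers":0},{"offset":[0.008,0.144,0],"twist":-4,"fingers":0},{"offset":[0.01,0.18,0],"twist":-5,"fingers":0},{"offset":[0.012,0.216,-0.01],"twist":-6,"fingers":0},{"offset":[0.016,0.25,-0.04],"twist":-7,"fingers":0},{"offset":[0.0165,0.2715,-0.07],"twist":-7,"fingers":0},{"offset":[0.0165,0.2715,-0.08],"twist":-7,"fingers":0},{"offset":[0.0165,0.2715,-0.08],"twist":-7,"fingers":0},{"offset":[0.0165,0.2715,-0.08],"twist":-7,"fingers":0}]'
python3 - <<'E'
from rig import arm
import cv2,pickle
d={n:arm.snapshot(n) for n in("scene","top")};pickle.dump(d,open("s2.pkl","wb"))
a=cv2.resize(d["scene"]["frame"][90:250,360:500,::-1],None,fx=3,fy=3,interpolation=2)
b=cv2.resize(d["top"]["frame"][130:290,140:260,::-1],None,fx=3,fy=3,interpolation=2)
cv2.imwrite("pics/p4.png",cv2.hconcat([a,b]))
E
```

```text
t: 18.08
eef_pos: [0.5789, 0.3336, 0.2228]
eef_rot: [-3.141, 0.0, 1.452]
wrist_force: [-0.4, -0.3, -0.7]
grip_width: 0.0071
grip_force: 59.0
```

View pics/p4.png

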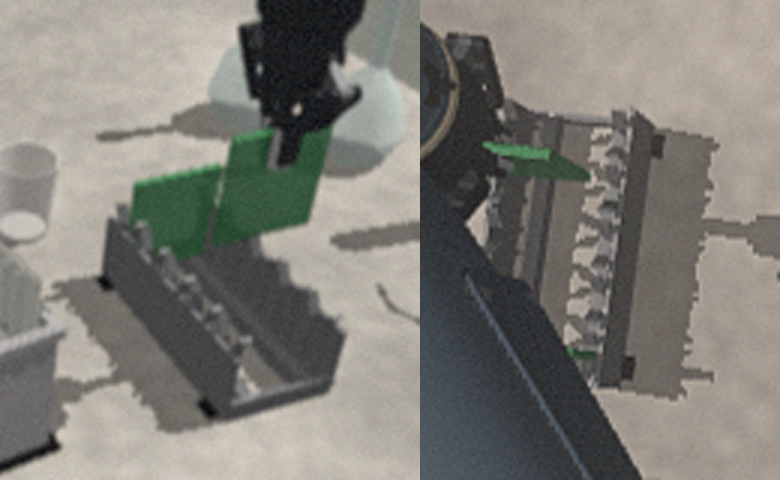

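```bash
python3 - <<'E'
from h import *
d=pickle.load(open("s2.pkl","rb"));T,S=d["top"],d["scene"]
t=lambda x,y:np.array([140+(x-420+.5)/3-.5,130+(y+.5)/3-.5]);s=lambda x,y:np.array([360+(x+.5)/3-.5,90+(y+.5)/3-.5])
print(tri(T,t(590,180),S,s(207,250)))
p=w((.579,.3336,-.119),[[0,-.045,.141],[0,.045,.141],[0,-.045,.241],[0,.045,.241]])
print(proj(T,p)*3+[420-420-0,0]-[140*3-420,390],"\n",(proj(S,p)-[360,90])*3)
E
```

```text
(array([0.57229571, 0.29081984, 0.13251529]), np.float64(0.923199326141912))
[[590.67109061 176.81737153]
 [470.94431359 164.30398953]
 [549.79643709 153.76415517]
 [416.61037102 139.83589668]] 
 [[209.54762575 241.57831218]
 [303.45106025 219.50696419]
 [229.91271223 135.82937793]
 [329.66595085 114.75159465]]
```

```bash

python3 -m jog '[{"offset":[0.001,0,-0.02],"twist":0,"fingers":0},{"offset":[0.001,0,-0.035],"twist":0,"fingers":0},{"offset":[0.001,0,-0.05],"twist":0,"fingers":0},{"offset":[0.001,0,-0.06],"twist":0,"fingers":0},{"offset":[0.001,0,-0.07],"twist":0,"fingers":0},{"offset":[0.001,0,-0.08],"twist":0,"fingers":0}]'
python3 -m jog '[{"offset":[0,0,-0.006],"twist":0,"fingers":0},{"offset":[0,0,-0.012],"twist":0,"fingers":0},{"offset":[0,0,-0.018],"twist":0,"fingers":0},{"offset":[0,0,-0.024],"twist":0,"fingers":0},{"offset":[0,0,-0.024],"twist":0,"fingers":0}]'
```

```text
t: 18.68
eef_pos: [0.5807, 0.3336, 0.1429]
eef_rot: [3.14, -0.001, 1.452]
wrist_force: [0.1, 0.2, -1.8]
grip_width: 0.007
grip_force: 59.1
t: 19.1
eef_pos: [0.5797, 0.3335, 0.1171]
eef_rot: [-3.141, 0.001, 1.452]
wrist_force: [-0.7, 0.1, -1.8]
grip_width: 0.007
grip_force: 59.1
```

```bash

python3 -m jog '[{"offset":[0,0,-0.004],"twist":0,"fingers":0},{"offset":[0,0,-0.008],"twist":0,"fingers":0},{"offset":[0,0,-0.01],"twist":0,"fingers":0},{"offset":[0,0,-0.01],"twist":0,"fingers":0}]'
python3 -m jog '[{"offset":[0,0,-0.002],"twist":0,"fingers":0},{"offset":[0,0,-0.004],"twist":0,"fingers":0},{"offset":[0,0,-0.004],"twist":0,"fingers":0}]'
```

```text
t: 19.43
eef_pos: [0.5799, 0.3337, 0.1078]
eef_rot: [-3.141, 0.0, 1.452]
wrist_force: [-0.0, 0.3, -2.0]
grip_width: 0.0072
grip_force: 59.1
t: 19.68
eef_pos: [0.58, 0.3337, 0.1039]
eef_rot: [-3.141, 0.0, 1.452]
wrist_force: [0.1, -0.3, -1.8]
grip_width: 0.0071
grip_force: 59.1
```

```bash

python3 -m jog '[{"offset":[0,0,-0.001],"twist":0,"fingers":0},{"offset":[0,0,-0.002],"twist":0,"fingers":0},{"offset":[0,0,-0.002],"twist":0,"fingers":0}]'
python3 -m jog '[{"offset":[0,0,-0.001],"twist":0,"fingers":0},{"offset":[0,0,-0.002],"twist":0,"fingers":0},{"offset":[0,0,-0.002],"twist":0,"fingers":0}]'
```

```text
t: 19.93
eef_pos: [0.5802, 0.3338, 0.1025]
eef_rot: [3.141, -0.0, 1.452]
wrist_force: [0.1, 0.1, -1.7]
grip_width: 0.0073
grip_force: 59.1
t: 20.18
eef_pos: [0.5805, 0.3338, 0.1023]
eef_rot: [3.14, -0.001, 1.452]
wrist_force: [-5.2, -4.3, 21.5]
grip_width: 0.0066
grip_force: 62.6
```

```bash

python3 -m jog '[{"offset":[0,0,0.002],"twist":0,"fingers":0},{"offset":[0,0,0.002],"twist":0,"fingers":0.03},{"offset":[0,0,0.002],"twist":0,"fingers":0.03},{"offset":[0,0,0.002],"twist":0,"fingers":0.03},{"offset":[0,0,0.002],"twist":0,"fingers":0.03},{"offset":[0,0,0.02],"twist":0,"fingers":0.03},{"offset":[0,0,0.04],"twist":0,"fingers":0.03},{"offset":[0,0,0.08],"twist":0,"fingers":0.03},{"offset":[0,0,0.12],"twist":0,"fingers":0.03},{"offset":[0,0,0.16],"twist":0,"fingers":0.03},{"offset":[0,0,0.2],"twist":0,"fingers":0.03}]'
python3 -m jog '[{"offset":[-0.106,-0.2725,0],"twist":7,"fingers":0.03},{"offset":[-0.106,-0.2725,0],"twist":7,"fingers":0.03},{"offset":[-0.106,-0.2725,0],"twist":7,"fingers":0.03},{"offset":[-0.106,-0.2725,0],"twist":7,"fingers":0.03},{"offset":[-0.106,-0.2725,0],"twist":7,"fingers":0.03},{"offset":[-0.106,-0.2725,0],"twist":7,"fingers":0.03},{"offset":[-0.106,-0.2725,0],"twist":7,"fingers":0.03},{"offset":[-0.106,-0.2725,0],"twist":7,"fingers":0.03},{"offset":[-0.106,-0.2725,0],"twist":7,"fingers":0.03},{"offset":[-0.106,-0.2725,0],"twist":7,"fingers":0.03}]'
python3 -m jog '[{"offset":[0,0,-0.04],"twist":0,"fingers":0.03},{"offset":[0,0,-0.08],"twist":0,"fingers":0.03},{"offset":[0,0,-0.1],"twist":0,"fingers":0.03},{"offset":[0,0,-0.104],"twist":0,"fingers":0.03},{"offset":[0,0,-0.104],"twist":0,"fingers":0.03},{"offset":[0,0,-0.104],"twist":0,"fingers":0},{"offset":[0,0,-0.104],"twist":0,"fingers":0},{"offset":[0,0,-0.104],"twist":0,"fingers":0},{"offset":[0,0,-0.104],"twist":0,"fingers":0},{"offset":[0,0,-0.104],"twist":0,"fingers":0}]'
```

```text
t: 21.1
eef_pos: [0.5797, 0.3335, 0.3012]
eef_rot: [3.141, -0.0, 1.452]
wrist_force: [1.0, 0.5, 0.1]
grip_width: 0.0302
grip_force: 0.0
t: 21.93
eef_pos: [0.4744, 0.0614, 0.2991]
eef_rot: [3.141, -0.0, 1.573]
wrist_force: [0.3, -0.6, -0.3]
grip_width: 0.03
grip_force: 0.0
t: 22.77
eef_pos: [0.4749, 0.0618, 0.1966]
eef_rot: [3.139, -0.001, 1.575]
wrist_force: [-2.1, 3.0, 6.0]
grip_width: 0.0071
grip_force: 58.4
```

```bash

python3 -m jog '[{"offset":[0,0,0.01],"twist":0,"fingers":0},{"offset":[0,0,0.02],"twist":0,"fingers":0},{"offset":[0,0,0.035],"twist":0,"fingers":0},{"offset":[0,0,0.05],"twist":0,"fingers":0},{"offset":[0,0,0.07],"twist":0,"fingers":0},{"offset":[0,0,0.09],"twist":0,"fingers":0},{"offset":[0,0,0.11],"twist":0,"fingers":0},{"offset":[0,0,0.11],"twist":0,"fingers":0}]'
python3 -m jog '[{"offset":[0.008,0.036,0],"twist":-1,"fingers":0},{"offset":[0.016,0.072,0],"twist":-2,"fingers":0},{"offset":[0.024,0.108,0],"twist":-3,"fingers":0},{"offset":[0.032,0.144,0],"twist":-4,"fingers":0},{"offset":[0.04,0.18,0],"twist":-5,"fingers":0},{"offset":[0.048,0.216,-0.01],"twist":-6,"fingers":0},{"offset":[0.056,0.25,-0.04],"twist":-7,"fingers":0},{"offset":[0.063,0.278,-0.07],"twist":-7,"fingers":0},{"offset":[0.063,0.278,-0.08],"twist":-7,"fingers":0},{"offset":[0.063,0.278,-0.09],"twist":-7,"fingers":0},{"offset":[0.063,0.278,-0.09],"twist":-7,"fingers":0}]'
python3 -m jog '[{"offset":[0,0,-0.02],"twist":0,"fingers":0},{"offset":[0,0,-0.035],"twist":0,"fingers":0},{"offset":[0,0,-0.05],"twist":0,"fingers":0},{"offset":[0,0,-0.06],"twist":0,"fingers":0},{"offset":[0,0,-0.07],"twist":0,"fingers":0},{"offset":[0,0,-0.08],"twist":0,"fingers":0},{"offset":[0,0,-0.088],"twist":0,"fingers":0},{"offset":[0,0,-0.096],"twist":0,"fingers":0},{"offset":[0,0,-0.096],"twist":0,"fingers":0}]'
```

```text
t: 23.43
eef_pos: [0.4755, 0.0614, 0.3098]
eef_rot: [3.135, -0.001, 1.574]
wrist_force: [0.5, 0.3, -1.7]
grip_width: 0.007
grip_force: 58.8
t: 24.35
eef_pos: [0.5365, 0.3388, 0.2132]
eef_rot: [-3.14, 0.002, 1.453]
wrist_force: [0.2, -0.8, -2.3]
grip_width: 0.0071
grip_force: 58.8
t: 25.1
eef_pos: [0.5366, 0.3389, 0.1174]
eef_rot: [-3.14, 0.001, 1.452]
wrist_force: [-0.7, 0.7, -2.3]
grip_width: 0.0071
grip_force: 58.9
```

```bash

python3 -m jog '[{"offset":[0,0,-0.004],"twist":0,"fingers":0},{"offset":[0,0,-0.008],"twist":0,"fingers":0},{"offset":[0,0,-0.011],"twist":0,"fingers":0},{"offset":[0,0,-0.011],"twist":0,"fingers":0}]'
python3 -m jog '[{"offset":[0,0,-0.002],"twist":0,"fingers":0},{"offset":[0,0,-0.003],"twist":0,"fingers":0},{"offset":[0,0,-0.003],"twist":0,"fingers":0}]'
```

```text
t: 25.43
eef_pos: [0.537, 0.3392, 0.1074]
eef_rot: [-3.141, 0.0, 1.452]
wrist_force: [-0.4, 0.5, -3.1]
grip_width: 0.007
grip_force: 59.0
t: 25.68
eef_pos: [0.5371, 0.3393, 0.1048]
eef_rot: [-3.141, 0.0, 1.452]
wrist_force: [-0.4, -0.4, -2.7]
grip_width: 0.0071
grip_force: 59.0
```

```bash

python3 -m jog '[{"offset":[0,0,-0.001],"twist":0,"fingers":0},{"offset":[0,0,-0.001],"twist":0,"fingers":0.03},{"offset":[0,0,-0.001],"twist":0,"fingers":0.03},{"offset":[0,0,-0.001],"twist":0,"fingers":0.03},{"offset":[0,0,-0.001],"twist":0,"fingers":0.03},{"offset":[0,0,0.02],"twist":0,"fingers":0.03},{"offset":[0,0,0.04],"twist":0,"fingers":0.03},{"offset":[0,0,0.08],"twist":0,"fingers":0.03},{"offset":[0,0,0.12],"twist":0,"fingers":0.03},{"offset":[0,0,0.16],"twist":0,"fingers":0.03},{"offset":[0,0,0.194],"twist":0,"fingers":0.03}]'
python3 -m jog '[{"offset":[-0.107,-0.2785,0],"twist":7,"fingers":0.03},{"offset":[-0.107,-0.2785,0],"twist":7,"fingers":0.03},{"offset":[-0.107,-0.2785,0],"twist":7,"fingers":0.03},{"offset":[-0.107,-0.2785,0],"twist":7,"fingers":0.03},{"offset":[-0.107,-0.2785,0],"twist":7,"fingers":0.03},{"offset":[-0.107,-0.2785,0],"twist":7,"fingers":0.03},{"offset":[-0.107,-0.2785,0],"twist":7,"fingers":0.03},{"offset":[-0.107,-0.2785,0],"twist":7,"fingers":0.03},{"offset":[-0.107,-0.2785,0],"twist":7,"fingers":0.03},{"offset":[-0.107,-0.2785,0],"twist":7,"fingers":0.03}]'
python3 -m jog '[{"offset":[0,0,-0.04],"twist":0,"fingers":0.03},{"offset":[0,0,-0.08],"twist":0,"fingers":0.03},{"offset":[0,0,-0.1],"twist":0,"fingers":0.03},{"offset":[0,0,-0.104],"twist":0,"fingers":0.03},{"offset":[0,0,-0.104],"twist":0,"fingers":0.03},{"offset":[0,0,-0.104],"twist":0,"fingers":0},{"offset":[0,0,-0.104],"twist":0,"fingers":0},{"offset":[0,0,-0.104],"twist":0,"fingers":0},{"offset":[0,0,-0.104],"twist":0,"fingers":0},{"offset":[0,0,-0.104],"twist":0,"fingers":0}]'
```

```text
t: 26.6
eef_pos: [0.5369, 0.3392, 0.302]
eef_rot: [3.14, -0.001, 1.452]
wrist_force: [1.1, 0.1, 0.0]
grip_width: 0.03
grip_force: 0.0
t: 27.43
eef_pos: [0.4304, 0.0608, 0.2992]
eef_rot: [3.141, -0.0, 1.573]
wrist_force: [-0.6, 0.5, -0.1]
grip_width: 0.03
grip_force: 0.0
t: 28.27
eef_pos: [0.431, 0.0613, 0.1965]
eef_rot: [3.139, -0.001, 1.575]
wrist_force: [-2.4, 1.8, 6.8]
grip_width: 0.0071
grip_force: 58.4
```

```bash

python3 -m jog '[{"offset":[0,0,0.01],"twist":0,"fingers":0},{"offset":[0,0,0.02],"twist":0,"fingers":0},{"offset":[0,0,0.035],"twist":0,"fingers":0},{"offset":[0,0,0.05],"twist":0,"fingers":0},{"offset":[0,0,0.07],"twist":0,"fingers":0},{"offset":[0,0,0.09],"twist":0,"fingers":0},{"offset":[0,0,0.11],"twist":0,"fingers":0},{"offset":[0,0,0.11],"twist":0,"fingers":0}]'
python3 -m jog '[{"offset":[0.008,0.036,0],"twist":-1,"fingers":0},{"offset":[0.016,0.072,0],"twist":-2,"fingers":0},{"offset":[0.024,0.108,0],"twist":-3,"fingers":0},{"offset":[0.032,0.144,0],"twist":-4,"fingers":0},{"offset":[0.04,0.18,0],"twist":-5,"fingers":0},{"offset":[0.048,0.216,-0.01],"twist":-6,"fingers":0},{"offset":[0.056,0.25,-0.04],"twist":-7,"fingers":0},{"offset":[0.0633,0.2837,-0.07],"twist":-7,"fingers":0},{"offset":[0.0633,0.2837,-0.08],"twist":-7,"fingers":0},{"offset":[0.0633,0.2837,-0.09],"twist":-7,"fingers":0},{"offset":[0.0633,0.2837,-0.09],"twist":-7,"fingers":0}]'
python3 -m jog '[{"offset":[0,0,-0.02],"twist":0,"fingers":0},{"offset":[0,0,-0.035],"twist":0,"fingers":0},{"offset":[0,0,-0.05],"twist":0,"fingers":0},{"offset":[0,0,-0.06],"twist":0,"fingers":0},{"offset":[0,0,-0.07],"twist":0,"fingers":0},{"offset":[0,0,-0.08],"twist":0,"fingers":0},{"offset":[0,0,-0.088],"twist":0,"fingers":0},{"offset":[0,0,-0.096],"twist":0,"fingers":0},{"offset":[0,0,-0.096],"twist":0,"fingers":0}]'
```

```text
t: 28.93
eef_pos: [0.4316, 0.0611, 0.3093]
eef_rot: [3.135, -0.001, 1.574]
wrist_force: [0.8, 0.1, -1.3]
grip_width: 0.0071
grip_force: 58.7
t: 29.85
eef_pos: [0.4926, 0.344, 0.2129]
eef_rot: [-3.139, 0.002, 1.453]
wrist_force: [-1.1, -0.5, -2.0]
grip_width: 0.0075
grip_force: 58.7
t: 30.6
eef_pos: [0.493, 0.3441, 0.1175]
eef_rot: [-3.14, 0.001, 1.452]
wrist_force: [-1.3, -0.3, -2.5]
grip_width: 0.0072
grip_force: 58.8
```

```bash

python3 -m jog '[{"offset":[0,0,-0.004],"twist":0,"fingers":0},{"offset":[0,0,-0.008],"twist":0,"fingers":0},{"offset":[0,0,-0.011],"twist":0,"fingers":0},{"offset":[0,0,-0.011],"twist":0,"fingers":0}]'
python3 -m jog '[{"offset":[0,0,-0.002],"twist":0,"fingers":0},{"offset":[0,0,-0.004],"twist":0,"fingers":0},{"offset":[0,0,-0.004],"twist":0,"fingers":0}]'
```

```text
t: 30.93
eef_pos: [0.4933, 0.3444, 0.1074]
eef_rot: [-3.141, 0.0, 1.452]
wrist_force: [-0.2, 0.1, -1.9]
grip_width: 0.0071
grip_force: 58.8
t: 31.18
eef_pos: [0.4939, 0.3447, 0.1046]
eef_rot: [3.14, -0.001, 1.452]
wrist_force: [-0.5, -0.3, 4.9]
grip_width: 0.0068
grip_force: 60.0
```

```bash

python3 -m jog '[{"offset":[0,0,0.001],"twist":0,"fingers":0},{"offset":[0,0,0.001],"twist":0,"fingers":0.03},{"offset":[0,0,0.001],"twist":0,"fingers":0.03},{"offset":[0,0,0.001],"twist":0,"fingers":0.03},{"offset":[0,0,0.001],"twist":0,"fingers":0.03},{"offset":[0,0,0.02],"twist":0,"fingers":0.03},{"offset":[0,0,0.04],"twist":0,"fingers":0.03},{"offset":[0,0,0.08],"twist":0,"fingers":0.03},{"offset":[0,0,0.12],"twist":0,"fingers":0.0},{"offset":[0,0,0.16],"twist":0,"fingers":0.0},{"offset":[0,0,0.194],"twist":0,"fingers":0.0}]'
python3 -m jog '[{"offset":[-0.023,-0.5022,0],"twist":-83,"fingers":0},{"offset":[-0.023,-0.5022,0],"twist":-83,"fingers":0},{"offset":[-0.023,-0.5022,0],"twist":-83,"fingers":0},{"offset":[-0.023,-0.5022,0],"twist":-83,"fingers":0},{"offset":[-0.023,-0.5022,0],"twist":-83,"fingers":0},{"offset":[-0.023,-0.5022,0],"twist":-83,"fingers":0},{"offset":[-0.023,-0.5022,0],"twist":-83,"fingers":0},{"offset":[-0.023,-0.5022,0],"twist":-83,"fingers":0},{"offset":[-0.023,-0.5022,0],"twist":-83,"fingers":0},{"offset":[-0.023,-0.5022,0],"twist":-83,"fingers":0},{"offset":[-0.023,-0.5022,0],"twist":-83,"fingers":0},{"offset":[-0.023,-0.5022,0],"twist":-83,"fingers":0}]'
python3 -m jog '[{"offset":[0,0,0],"twist":0,"fingers":0},{"offset":[0,0,0],"twist":0,"fingers":0}]'
python3 - <<'E'
from rig import arm
import cv2,pickle
d={n:arm.snapshot(n) for n in("scene","top")};pickle.dump(d,open("s3.pkl","wb"))
a=cv2.resize(d["scene"]["frame"][100:260,240:500,::-1],None,fx=2,fy=2,interpolation=2)
b=cv2.resize(d["top"]["frame"][140:300,145:285,::-1],None,fx=2,fy=2,interpolation=2)
cv2.imwrite("pics/p5.png",cv2.hconcat([a,b]))
E
```

```text
t: 32.1
eef_pos: [0.4932, 0.3444, 0.3009]
eef_rot: [3.14, -0.001, 1.452]
wrist_force: [0.9, 0.7, 0.6]
grip_width: 0.0002
grip_force: 0.0
t: 33.1
eef_pos: [0.47, -0.157, 0.2982]
eef_rot: [3.141, -0.001, -0.004]
wrist_force: [1.5, 0.8, 0.7]
grip_width: -0.0
grip_force: 0.0
t: 33.27
eef_pos: [0.4702, -0.1569, 0.2977]
eef_rot: [-3.141, 0.0, -0.0]
wrist_force: [0.0, 0.7, 0.7]
grip_width: -0.0002
grip_force: 0.0
```

View pics/p5.png

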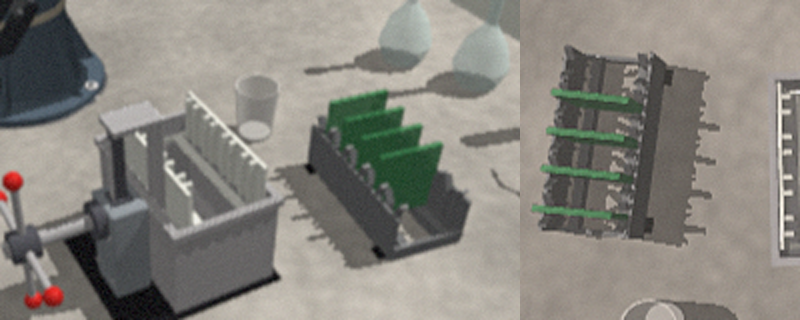

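All four plates stand in rack slots 0–3 and the carrier is empty. Now I'll wind it down with mirrored strokes.

```bash

python3 -m jog '[{"offset":[0,0,-0.04],"twist":0,"fingers":0},{"offset":[0,0,-0.075],"twist":0,"fingers":0},{"offset":[0,0,-0.0855],"twist":0,"fingers":0},{"offset":[0.02,0,-0.0855],"twist":0,"fingers":0},{"offset":[0.028,0,-0.0855],"twist":0,"fingers":0},{"offset":[0.043,0,-0.083],"twist":0,"fingers":0},{"offset":[0.0587,0,-0.0833],"twist":0,"fingers":0},{"offset":[0.0742,0,-0.0865],"twist":0,"fingers":0},{"offset":[0.0891,0,-0.0927],"twist":0,"fingers":0}]'
python3 -m jog '[{"offset":[0.0136,0,-0.009],"twist":0,"fingers":0},{"offset":[0.0254,0,-0.0205],"twist":0,"fingers":0},{"offset":[0.0348,0,-0.0342],"twist":0,"fingers":0},{"offset":[0.0414,0,-0.0495],"twist":0,"fingers":0},{"offset":[0.0449,0,-0.0658],"twist":0,"fingers":0},{"offset":[0.0459,0,-0.0787],"twist":0,"fingers":0},{"offset":[0.0459,0,-0.0852],"twist":0,"fingers":0},{"offset":[0.0459,0,-0.0852],"twist":0,"fingers":0}]'
```

```text
t: 34.12
eef_pos: [0.561, -0.1537, 0.2062]
eef_rot: [3.141, -0.001, 0.006]
wrist_force: [-3.1, 1.2, 0.6]
grip_width: -0.0
grip_force: 1.5
t: 34.78
eef_pos: [0.6052, -0.1541, 0.1188]
eef_rot: [-3.141, 0.002, 0.005]
wrist_force: [-0.1, -0.1, 0.4]
grip_width: 0.0001
grip_force: 0.0
```

```bash

python3 -m jog '[{"offset":[0,0,0.04],"twist":0,"fingers":0},{"offset":[0,0,0.08],"twist":0,"fingers":0},{"offset":[0,0,0.12],"twist":0,"fingers":0},{"offset":[0,0,0.142],"twist":0,"fingers":0},{"offset":[-0.04,-0.003,0.142],"twist":0,"fingers":0},{"offset":[-0.08,-0.003,0.142],"twist":0,"fingers":0},{"offset":[-0.115,-0.003,0.142],"twist":0,"fingers":0},{"offset":[-0.115,-0.003,0.105],"twist":0,"fingers":0},{"offset":[-0.115,-0.003,0.093],"twist":0,"fingers":0},{"offset":[-0.085,-0.003,0.094],"twist":0,"fingers":0},{"offset":[-0.073,-0.003,0.094],"twist":0,"fingers":0},{"offset":[-0.061,-0.003,0.0915],"twist":0,"fingers":0}]'
python3 -m jog '[{"offset":[0.015,0,-0.0062],"twist":0,"fingers":0},{"offset":[0.0287,0,-0.0152],"twist":0,"fingers":0},{"offset":[0.0405,0,-0.0267],"twist":0,"fingers":0},{"offset":[0.05,0,-0.0404],"twist":0,"fingers":0},{"offset":[0.0565,0,-0.0557],"twist":0,"fingers":0},{"offset":[0.06,0,-0.072],"twist":0,"fingers":0},{"offset":[0.061,0,-0.085],"twist":0,"fingers":0},{"offset":[0.061,0,-0.0915],"twist":0,"fingers":0},{"offset":[0.061,0,-0.0915],"twist":0,"fingers":0}]'
python3 -m jog '[{"offset":[0,0,0.04],"twist":0,"fingers":0},{"offset":[0,0,0.08],"twist":0,"fingers":0},{"offset":[0,0,0.12],"twist":0,"fingers":0},{"offset":[0,0,0.142],"twist":0,"fingers":0},{"offset":[-0.04,0,0.142],"twist":0,"fingers":0},{"offset":[-0.08,0,0.142],"twist":0,"fingers":0},{"offset":[-0.115,0,0.142],"twist":0,"fingers":0},{"offset":[-0.115,0,0.105],"twist":0,"fingers":0},{"offset":[-0.115,0,0.093],"twist":0,"fingers":0},{"offset":[-0.085,0,0.094],"twist":0,"fingers":0},{"offset":[-0.073,0,0.094],"twist":0,"fingers":0},{"offset":[-0.061,0,0.0915],"twist":0,"fingers":0}]'
python3 -m jog '[{"offset":[0.015,0,-0.0062],"twist":0,"fingers":0},{"offset":[0.0287,0,-0.0152],"twist":0,"fingers":0},{"offset":[0.0405,0,-0.0267],"twist":0,"fingers":0},{"offset":[0.05,0,-0.0404],"twist":0,"fingers":0},{"offset":[0.0565,0,-0.0557],"twist":0,"fingers":0},{"offset":[0.06,0,-0.072],"twist":0,"fingers":0},{"offset":[0.061,0,-0.085],"twist":0,"fingers":0},{"offset":[0.061,0,-0.0915],"twist":0,"fingers":0},{"offset":[0.061,0,-0.0915],"twist":0,"fingers":0}]'
```

```text
t: 35.78
eef_pos: [0.5448, -0.1577, 0.2123]
eef_rot: [3.141, 0.0, 0.004]
wrist_force: [-3.8, -0.1, 0.3]
grip_width: -0.0003
grip_force: 1.3
t: 36.53
eef_pos: [0.605, -0.1577, 0.1189]
eef_rot: [-3.141, 0.002, 0.004]
wrist_force: [0.6, 0.3, -0.2]
grip_width: -0.0
grip_force: 0.0
t: 37.53
eef_pos: [0.5446, -0.1579, 0.2123]
eef_rot: [3.141, 0.0, 0.003]
wrist_force: [-3.5, -0.4, 0.1]
grip_width: -0.0003
grip_force: 1.3
t: 38.28
eef_pos: [0.6049, -0.1578, 0.119]
eef_rot: [-3.141, 0.002, 0.003]
wrist_force: [-0.2, 1.0, -1.5]
grip_width: -0.0001
grip_force: 0.0
```

```bash

python3 -m jog '[{"offset":[0,0,0.04],"twist":0,"fingers":0},{"offset":[0,0,0.08],"twist":0,"fingers":0},{"offset":[0,0,0.12],"twist":0,"fingers":0},{"offset":[0,0,0.142],"twist":0,"fingers":0},{"offset":[-0.04,0,0.142],"twist":0,"fingers":0},{"offset":[-0.08,0,0.142],"twist":0,"fingers":0},{"offset":[-0.115,0,0.142],"twist":0,"fingers":0},{"offset":[-0.115,0,0.105],"twist":0,"fingers":0},{"offset":[-0.115,0,0.093],"twist":0,"fingers":0},{"offset":[-0.085,0,0.094],"twist":0,"fingers":0},{"offset":[-0.073,0,0.094],"twist":0,"fingers":0},{"offset":[-0.061,0,0.0915],"twist":0,"fingers":0}]'
python3 -m jog '[{"offset":[0.015,0,-0.0062],"twist":0,"fingers":0},{"offset":[0.0287,0,-0.0152],"twist":0,"fingers":0},{"offset":[0.0405,0,-0.0267],"twist":0,"fingers":0},{"offset":[0.05,0,-0.0404],"twist":0,"fingers":0},{"offset":[0.0565,0,-0.0557],"twist":0,"fingers":0},{"offset":[0.059,0,-0.065],"twist":0,"fingers":0},{"offset":[0.06,0,-0.069],"twist":0,"fingers":0},{"offset":[0.06,0,-0.071],"twist":0,"fingers":0},{"offset":[0.06,0,-0.0715],"twist":0,"fingers":0}]'
python3 -m jog '[{"offset":[0,0,-0.001],"twist":0,"fingers":0},{"offset":[0,0,-0.002],"twist":0,"fingers":0},{"offset":[0,0,-0.002],"twist":0,"fingers":0}]'
```

```text
t: 39.28
eef_pos: [0.5446, -0.158, 0.2124]
eef_rot: [3.141, 0.0, 0.003]
wrist_force: [-2.3, 0.1, 1.0]
grip_width: 0.0001
grip_force: 1.3
t: 40.03
eef_pos: [0.6044, -0.158, 0.1405]
eef_rot: [3.142, -0.0, 0.003]
wrist_force: [1.2, 0.9, 0.5]
grip_width: 0.0001
grip_force: 0.4
t: 40.28
eef_pos: [0.6046, -0.158, 0.1394]
eef_rot: [3.141, -0.001, 0.003]
wrist_force: [-2.9, 1.6, 10.9]
grip_width: -0.0002
grip_force: 5.5
```

```bash

python3 -m jog '[{"offset":[0,0,-0.001],"twist":0,"fingers":0},{"offset":[0,0,-0.0025],"twist":0,"fingers":0},{"offset":[0,0,-0.0025],"twist":0,"fingers":0}]'
python3 -m jog '[{"offset":[0,0,0.04],"twist":0,"fingers":0},{"offset":[0,0,0.08],"twist":0,"fingers":0},{"offset":[0,0,0.12],"twist":0,"fingers":0},{"offset":[0,0,0.16],"twist":0,"fingers":0.06},{"offset":[0,0,0.19],"twist":7,"fingers":0.06},{"offset":[-0.15,0.108,0.19],"twist":90,"fingers":0.06},{"offset":[-0.15,0.108,0.19],"twist":90,"fingers":0.06},{"offset":[-0.15,0.108,0.19],"twist":90,"fingers":0.06},{"offset":[-0.15,0.108,0.19],"twist":90,"fingers":0.06},{"offset":[-0.15,0.108,0.19],"twist":90,"fingers":0.06},{"offset":[-0.15,0.108,0.19],"twist":90,"fingers":0.06},{"offset":[-0.15,0.108,0.19],"twist":90,"fingers":0.06}]'
python3 - <<'E'
from rig import arm
import cv2,pickle
d={n:arm.snapshot(n) for n in("scene","top")};pickle.dump(d,open("s4.pkl","wb"))
a=cv2.resize(d["scene"]["frame"][110:310,100:400,::-1],None,fx=1.5,fy=1.5,interpolation=2)
b=cv2.resize(d["top"]["frame"][150:350,370:600,::-1],None,fx=1.5,fy=1.5,interpolation=2)
cv2.imwrite("pics/p6.png",cv2.hconcat([a,b]))
E
```

```text
t: 40.53
eef_pos: [0.6048, -0.158, 0.1387]
eef_rot: [3.141, -0.003, 0.003]
wrist_force: [-12.5, 4.5, 33.7]
grip_width: 0.0003
grip_force: 16.7
t: 41.53
eef_pos: [0.4532, -0.0493, 0.3266]
eef_rot: [3.14, -0.001, 0.994]
wrist_force: [0.0, -0.5, 0.4]
grip_width: 0.0598
grip_force: 0.0
```

View pics/p6.png

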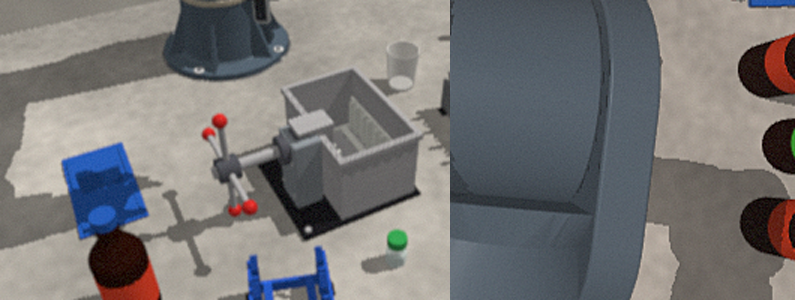

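```bash

python3 -m jog '[{"offset":[0,0.2,0],"twist":33,"fingers":0.06},{"offset":[0,0.2,0],"twist":33,"fingers":0.06},{"offset":[0,0.2,0],"twist":33,"fingers":0.06},{"offset":[0,0.2,0],"twist":33,"fingers":0.06},{"offset":[0,0.2,0],"twist":33,"fingers":0.06},{"offset":[0,0.2,0],"twist":33,"fingers":0.06},{"offset":[0,0.2,0],"twist":33,"fingers":0.06}]'
python3 - <<'E'
from rig import arm
from h import *
d={n:arm.snapshot(n) for n in("scene","top")};pickle.dump(d,open("s5.pkl","wb"))
for n in d:
    f=d[n]["frame"];h=cv2.cvtColor(f,cv2.COLOR_RGB2HSV);m=cv2.inRange(h,(100,120,50),(125,255,255))
    k,l,st,c=cv2.connectedComponentsWithStats(m)
    print(n,[(st[i].tolist(),c[i].round(1).tolist()) for i in range(1,k) if st[i,4]>150])
e=w((.38,-.36,0.01),[[-.103,-.054,.005],[-.103,.054,.005],[.103,.054,.005],[.103,-.054,.005],[0,.035,.045],[0,-.035,.045]])
print(proj(d["top"],e).round(1).tolist(),proj(d["scene"],e).round(1).tolist())
a=cv2.resize(d["scene"]["frame"][180:270,110:220,::-1],None,fx=3.5,fy=3.5,interpolation=2)
b=cv2.resize(d["top"]["frame"][190:310,440:550,::-1],None,fx=3.5,fy=3.5,interpolation=2)
b=b[:a.shape[0]] if 0 else b
o=np.zeros((b.shape[0],a.shape[1]+b.shape[1],3),np.uint8);o[:a.shape[0],:a.shape[1]]=a;o[:,a.shape[1]:]=b
cv2.imwrite("pics/p7.png",o)
E
```

```text
t: 42.22
eef_pos: [0.4544, 0.1512, 0.3252]
eef_rot: [-3.141, 0.0, 1.561]
wrist_force: [0.2, 0.2, 0.7]
grip_width: 0.0601
grip_force: 0.0
scene [([404, 0, 53, 67, 2728], [428.6, 30.9]), ([508, 156, 24, 13, 165], [519.0, 163.2]), ([142, 205, 57, 64, 2369], [168.5, 236.8]), ([265, 275, 72, 125, 3527], [298.4, 342.7])]
top [([358, 62, 64, 100, 1660], [389.7, 113.2]), ([568, 142, 60, 12, 648], [597.8, 147.9]), ([472, 159, 16, 14, 182], [479.7, 165.6]), ([629, 175, 11, 18, 157], [634.9, 183.3]), ([437, 243, 48, 84, 3457], [460.3, 284.8])]
[[492.7, 310.8], [449.7, 312.1], [444.5, 229.4], [486.4, 228.3], [459.6, 270.5], [488.2, 269.7]] [[132.4, 226.6], [174.6, 213.7], [192.1, 265.6], [144.1, 282.6], [171.0, 228.9], [141.1, 238.4]]
```

View pics/p7.png

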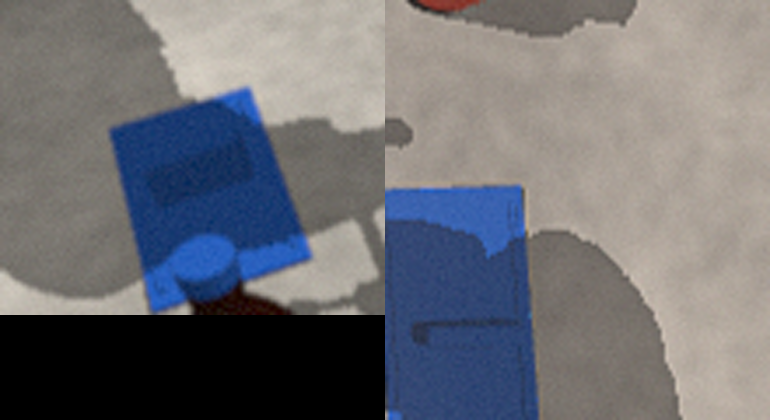

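```bash
python3 - <<'E'
from h import *
d=pickle.load(open("s5.pkl","rb"));T,S=d["top"],d["scene"]
m=cv2.inRange(cv2.cvtColor(T["frame"],cv2.COLOR_RGB2HSV),(100,120,50),(125,255,255));m[:,:430]=0;m[:235]=0;m[:,500:]=0
c=max(cv2.findContours(m,0,1)[0],key=cv2.contourArea)
b=cv2.boxPoints(cv2.minAreaRect(c));print(b.round(1).tolist())
b=b[np.argsort(b[:,1])];far=b[:2][np.argsort(b[:2,0])];near=b[2:][np.argsort(b[2:,0])]
s=lambda x,y:np.array([110+(x+.5)/3.5-.5,180+(y+.5)/3.5-.5])
L=dict(fl=[.103,.054,.005],fr=[.103,-.054,.005],nl=[-.103,.054,.005],nr=[-.103,-.054,.005])
obs=[(T,far[0],L["fl"]),(T,far[1],L["fr"]),(T,near[0],L["nl"]),(T,near[1],L["nr"]),(S,s(110,130),L["nr"]),(S,s(250,88),L["nl"]),(S,s(312,257),L["fl"]),(S,s(152,312),L["fr"])]
p,r=fit(obs,[.35,-.35,0]);print(p,r.round(1).tolist())
print(tri(T,far[0],S,s(312,257))[0],tri(T,near[1],S,s(110,130))[0])
E
```

```text
[[436.5, 244.0], [479.29998779296875, 241.39999389648438], [484.3999938964844, 325.0], [441.6000061035156, 327.6000061035156]]
[ 0.34601384 -0.33691547  0.0110415 ] [[-0.4, -1.1], [-1.0, 0.3], [-0.4, -1.2], [0.1, 0.0], [-1.1, -0.7], [-0.4, -0.9], [-0.2, -0.4], [-0.6, -0.1]]
[ 0.44591514 -0.2824253   0.0016499 ] [ 0.24347356 -0.39148014  0.00244996]
```

The lid was knocked to (0.346, −0.337), yaw 0.6°, so I'll fetch it from there.

```bash

python3 -m jog '[{"offset":[-0.1085,-0.488,-0.06],"twist":1.2,"fingers":0.06},{"offset":[-0.1085,-0.488,0],"twist":1.2,"fingers":0.06},{"offset":[-0.1085,-0.488,0],"twist":1.2,"fingers":0.06},{"offset":[-0.1085,-0.488,0],"twist":1.2,"fingers":0.06},{"offset":[-0.1085,-0.488,0],"twist":1.2,"fingers":0.06},{"offset":[-0.1085,-0.488,0],"twist":1.2,"fingers":0.06},{"offset":[-0.1085,-0.488,0],"twist":1.2,"fingers":0.06},{"offset":[-0.1085,-0.488,0],"twist":1.2,"fingers":0.06},{"offset":[-0.1085,-0.488,0],"twist":1.2,"fingers":0.06},{"offset":[-0.1085,-0.488,0],"twist":1.2,"fingers":0.06},{"offset":[-0.1085,-0.488,0],"twist":1.2,"fingers":0.06},{"offset":[-0.1085,-0.488,0],"twist":1.2,"fingers":0.06}]'
python3 -m jog '[{"offset":[0,0,-0.04],"twist":0,"fingers":0.06},{"offset":[0,0,-0.08],"twist":0,"fingers":0.06},{"offset":[0,0,-0.12],"twist":0,"fingers":0.06},{"offset":[0,0,-0.16],"twist":0,"fingers":0.06},{"offset":[0,0,-0.2],"twist":0,"fingers":0.06},{"offset":[0,0,-0.22],"twist":0,"fingers":0.06},{"offset":[0,0,-0.22],"twist":0,"fingers":0.06},{"offset":[0,0,-0.22],"twist":0,"fingers":0.06}]'
```

```text
t: 43.32
eef_pos: [0.3437, -0.3407, 0.3259]
eef_rot: [3.141, 0.001, 1.578]
wrist_force: [1.4, 0.3, 0.2]
grip_width: 0.0599
grip_force: 0.0
t: 43.98
eef_pos: [0.3449, -0.3382, 0.1057]
eef_rot: [-3.141, -0.001, 1.58]
wrist_force: [0.4, -1.1, 1.1]
grip_width: 0.0598
grip_force: 0.0
```

```bash

python3 -m jog '[{"offset":[0.001,0.001,-0.035],"twist":0,"fingers":0.06},{"offset":[0.001,0.001,-0.065],"twist":0,"fingers":0.06},{"offset":[0.001,0.001,-0.0745],"twist":0,"fingers":0.06},{"offset":[0.001,0.001,-0.0745],"twist":0,"fingers":0.06},{"offset":[0.001,0.001,-0.0745],"twist":0,"fingers":0},{"offset":[0.001,0.001,-0.0745],"twist":0,"fingers":0},{"offset":[0.001,0.001,-0.0745],"twist":0,"fingers":0},{"offset":[0.001,0.001,-0.0745],"twist":0,"fingers":0},{"offset":[0.001,0.001,-0.0745],"twist":0,"fingers":0},{"offset":[0.001,0.001,-0.0745],"twist":0,"fingers":0}]'
python3 -m jog '[{"offset":[0,0,0.02],"twist":0,"fingers":0},{"offset":[0,0,0.06],"twist":0,"fingers":0},{"offset":[0,0,0.1],"twist":0,"fingers":0},{"offset":[0,0,0.14],"twist":0,"fingers":0},{"offset":[0,0,0.18],"twist":0,"fingers":0},{"offset":[0,0,0.22],"twist":0,"fingers":0},{"offset":[0,0,0.26],"twist":0,"fingers":0},{"offset":[0,0,0.28],"twist":0,"fingers":0},{"offset":[0,0,0.28],"twist":0,"fingers":0}]'
```

```text
t: 44.82
eef_pos: [0.3476, -0.3375, 0.0327]
eef_rot: [3.14, 0.002, 1.583]
wrist_force: [-4.3, 1.4, 16.6]
grip_width: 0.0154
grip_force: 59.5
t: 45.57
eef_pos: [0.3481, -0.3376, 0.3162]
eef_rot: [3.136, 0.005, 1.584]
wrist_force: [0.8, -1.0, -3.2]
grip_width: 0.015
grip_force: 59.7
```

```bash

python3 -m jog '[{"offset":[0.013,0.036,0],"twist":0,"fingers":0},{"offset":[0.026,0.072,0],"twist":0,"fingers":0},{"offset":[0.039,0.108,0],"twist":0,"fingers":0},{"offset":[0.052,0.144,0],"twist":0,"fingers":0},{"offset":[0.065,0.18,0],"twist":0,"fingers":0},{"offset":[0.078,0.216,0],"twist":0,"fingers":0},{"offset":[0.091,0.252,0],"twist":0,"fingers":0},{"offset":[0.104,0.288,0],"twist":0,"fingers":0},{"offset":[0.117,0.324,0],"twist":0,"fingers":0},{"offset":[0.13,0.36,0],"twist":0,"fingers":0},{"offset":[0.143,0.39,0],"twist":0,"fingers":0},{"offset":[0.15,0.4065,0],"twist":0,"fingers":0}]'
python3 -m jog '[{"offset":[0,0,-0.04],"twist":0,"fingers":0},{"offset":[0,0,-0.07],"twist":0,"fingers":0},{"offset":[0,0,-0.1],"twist":0,"fingers":0},{"offset":[0,0,-0.115],"twist":0,"fingers":0},{"offset":[0,0,-0.115],"twist":0,"fingers":0},{"offset":[0,0,-0.115],"twist":0,"fingers":0},{"offset":[0,0,-0.115],"twist":0,"fingers":0}]'
python3 - <<'E'
from rig import arm
from h import *
d={n:arm.snapshot(n) for n in("scene","top")};pickle.dump(d,open("s6.pkl","wb"))
a=cv2.resize(d["scene"]["frame"][110:230,280:400,::-1],None,fx=4.5,fy=4.5,interpolation=2)
b=cv2.resize(d["top"]["frame"][165:285,260:316,::-1],None,fx=4.5,fy=4.5,interpolation=2)
cv2.imwrite("pics/p8.png",cv2.hconcat([a,b]))
E
```

```text
t: 46.57
eef_pos: [0.4974, 0.073, 0.3101]
eef_rot: [-3.141, -0.001, 1.586]
wrist_force: [0.8, 0.6, -2.3]
grip_width: 0.015
grip_force: 59.6
t: 47.15
eef_pos: [0.4975, 0.0698, 0.1972]
eef_rot: [3.14, -0.0, 1.584]
wrist_force: [-0.4, -0.5, -3.0]
grip_width: 0.0148
grip_force: 59.6
```

View pics/p8.png

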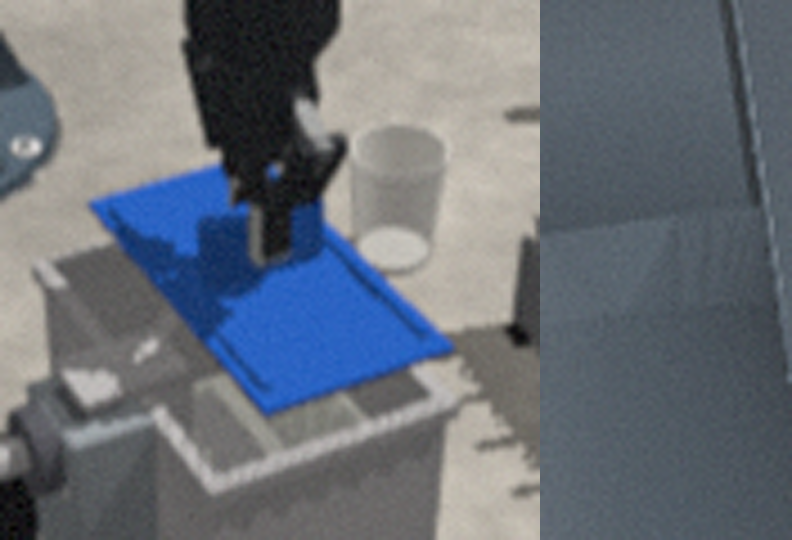

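```bash
python3 - <<'E'
from h import *
d=pickle.load(open("s6.pkl","rb"));S=d["scene"]
s=lambda x,y:np.array([280+(x+.5)/4.5-.5,110+(y+.5)/4.5-.5])
z=.1695
lid,r=fit([(S,s(90,205),[-.103,-.054,z]),(S,s(455,350),[.103,.054,z]),(S,s(268,412),[.103,-.054,z])],[.5,.07,0])
print(lid,r.round(1).tolist())
h,r=fit([(S,s(38,265),[-.105,-.068,.134]),(S,s(462,398),[.105,.068,.134]),(S,s(214,490),[.105,-.068,.134])],[.5,.055,0])
print(h,r.round(1).tolist());c,n=np.cos(h[2]),np.sin(h[2]);e=lid[:2]-h[:2];print("lid in hoist",c*e[0]+n*e[1],-n*e[0]+c*e[1])
E
```

```text
[0.50233132 0.070464   0.00920703] [[-0.3, -0.7], [0.7, -0.2], [-0.3, 0.6]]
[0.49947173 0.0557118  0.02932005] [[0.3, 0.2], [-2.2, 0.6], [0.8, -0.5]]
lid in hoist 0.0032908316443783113 0.014662023536925823
```

```bash

python3 -m jog '[{"offset":[-0.0005,-0.0005,-0.01],"twist":0,"fingers":0},{"offset":[-0.0005,-0.0005,-0.018],"twist":0,"fingers":0},{"offset":[-0.0005,-0.0005,-0.024],"twist":0,"fingers":0},{"offset":[-0.0005,-0.0005,-0.027],"twist":0,"fingers":0},{"offset":[-0.0005,-0.0005,-0.027],"twist":0,"fingers":0}]'
python3 -m jog '[{"offset":[0,0,-0.001],"twist":0,"fingers":0},{"offset":[0,0,-0.002],"twist":0,"fingers":0},{"offset":[0,0,-0.003],"twist":0,"fingers":0},{"offset":[0,0,-0.003],"twist":0,"fingers":0}]'
```

```text
t: 47.67
eef_pos: [0.4961, 0.0692, 0.168]
eef_rot: [-3.14, 0.0, 1.584]
wrist_force: [-1.0, -0.8, -2.9]
grip_width: 0.015
grip_force: 59.7
t: 48.0
eef_pos: [0.4968, 0.0693, 0.1667]
eef_rot: [3.141, -0.0, 1.584]
wrist_force: [-3.0, -0.1, 5.2]
grip_width: 0.0148
grip_force: 60.8
```

```bash

python3 -m jog '[{"offset":[0,0,0.002],"twist":0,"fingers":0},{"offset":[0,0,0.002],"twist":0,"fingers":0.05},{"offset":[0,0,0.002],"twist":0,"fingers":0.05},{"offset":[0,0,0.002],"twist":0,"fingers":0.05},{"offset":[0,0,0.002],"twist":0,"fingers":0.05},{"offset":[0,0,0.02],"twist":0,"fingers":0.05},{"offset":[0,0,0.05],"twist":0,"fingers":0.05},{"offset":[0,0,0.09],"twist":0,"fingers":0.05},{"offset":[0,0,0.13],"twist":0,"fingers":0.05}]'
python3 -m jog '[{"offset":[-0.2,0.33,0],"twist":30,"fingers":0.05},{"offset":[-0.2,0.33,0],"twist":30,"fingers":0.05},{"offset":[-0.2,0.33,0],"twist":30,"fingers":0.05},{"offset":[-0.2,0.33,0],"twist":30,"fingers":0.05},{"offset":[-0.2,0.33,0],"twist":30,"fingers":0.05},{"offset":[-0.2,0.33,0],"twist":30,"fingers":0.05},{"offset":[-0.2,0.33,0],"twist":30,"fingers":0.05},{"offset":[-0.2,0.33,0],"twist":30,"fingers":0.05},{"offset":[-0.2,0.33,0],"twist":30,"fingers":0.05},{"offset":[-0.2,0.33,0],"twist":30,"fingers":0.05},{"offset":[-0.2,0.33,0],"twist":30,"fingers":0.05},{"offset":[-0.2,0.33,0],"twist":30,"fingers":0.05}]'
python3 - <<'E'
from rig import arm
from h import *
d={n:arm.snapshot(n) for n in("scene","top")};pickle.dump(d,open("s7.pkl","wb"))
a=cv2.resize(d["scene"]["frame"][145:245,225:405,::-1],None,fx=4.4,fy=3.8,interpolation=2)[:, :]
a=cv2.resize(d["scene"]["frame"][140:230,280:400,::-1],None,fx=4,fy=4,interpolation=2)
b=cv2.resize(d["top"]["frame"][165:285,260:340,::-1],None,fx=4,fy=4,interpolation=2)
o=np.zeros((480,800,3),np.uint8);o[:360,:480]=a;o[:,480:]=b;cv2.imwrite("pics/p9.png",o)
E
```

```text
t: 48.75
eef_pos: [0.4959, 0.0691, 0.2972]
eef_rot: [-3.14, 0.0, 1.584]
wrist_force: [1.9, 0.6, 0.2]
grip_width: 0.05
grip_force: 0.0
t: 49.75
eef_pos: [0.2964, 0.3994, 0.2959]
eef_rot: [-3.141, 0.0, 2.109]
wrist_force: [1.3, -0.3, -0.5]
grip_width: 0.0499
grip_force: 0.0
```

View pics/p9.png

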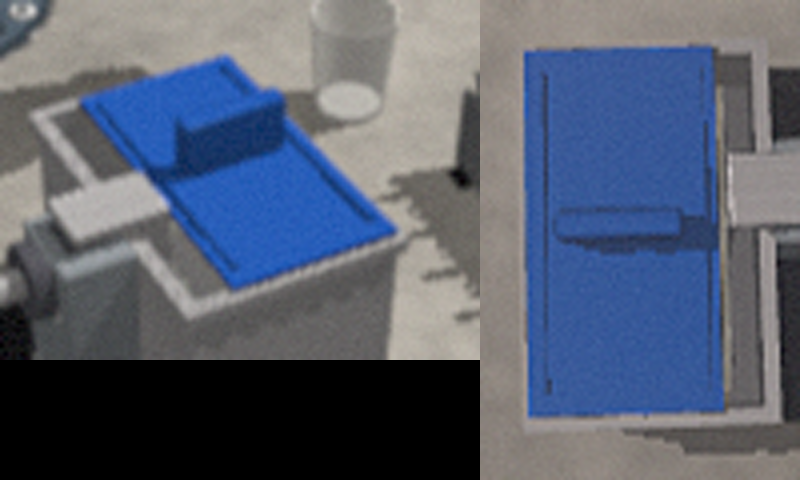

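```bash
python3 - <<'E'
from h import *
for f in("s0.pkl","s7.pkl"):
    T=pickle.load(open(f,"rb"))["top"];im=T["frame"].astype(int)
    for c in(300,310):
        print(f,c,"far",[tuple(im[r,c-2:c+3].mean(0).astype(int).tolist()) for r in range(171,180)],"\n near",[tuple(im[r,c-2:c+3].mean(0).astype(int).tolist()) for r in range(264,275)])
for x in(.105,.103,-.103,-.105):
    print(x,proj(T,w((.497,.0555,.013),[[x,.03,.134],[x,.03,.139]])).round(1).tolist())
E
```

```text
s0.pkl 300 far [(147, 139, 131), (148, 139, 132), (149, 141, 132), (149, 140, 133), (142, 134, 126), (101, 106, 135), (50, 85, 155), (55, 86, 149), (58, 88, 150)] 
 near [(56, 88, 151), (56, 88, 152), (52, 87, 154), (55, 81, 137), (113, 112, 117), (158, 150, 146), (157, 151, 151), (142, 136, 137), (99, 96, 95), (94, 88, 85), (123, 116, 111)]
s0.pkl 310 far [(145, 137, 130), (146, 136, 130), (146, 137, 128), (151, 141, 134), (136, 131, 135), (79, 96, 138), (50, 82, 150), (56, 85, 148), (57, 88, 149)] 
 near [(56, 89, 152), (53, 86, 150), (46, 85, 155), (87, 100, 145), (136, 130, 126), (156, 148, 146), (158, 151, 152), (135, 131, 129), (81, 78, 75), (89, 84, 81), (86, 84, 79)]
s7.pkl 300 far [(149, 141, 134), (149, 140, 134), (148, 140, 133), (150, 141, 133), (156, 146, 138), (133, 133, 146), (57, 91, 152), (55, 86, 152), (57, 87, 151)] 
 near [(53, 88, 152), (57, 90, 153), (53, 88, 151), (47, 87, 161), (103, 113, 157), (152, 144, 136), (159, 153, 152), (145, 139, 139), (101, 97, 96), (93, 87, 87), (125, 118, 113)]
s7.pkl 310 far [(146, 138, 131), (148, 139, 131), (146, 138, 130), (148, 140, 135), (152, 142, 135), (121, 120, 144), (46, 82, 156), (56, 87, 150), (57, 88, 151)] 
 near [(53, 87, 151), (51, 87, 152), (49, 86, 154), (60, 86, 145), (119, 119, 135), (160, 152, 147), (157, 153, 151), (136, 132, 132), (83, 79, 76), (90, 85, 82), (86, 83, 80)]
0.105 [[287.1, 176.1], [287.0, 175.7]]
0.103 [[287.1, 177.0], [287.0, 176.6]]
-0.103 [[288.8, 268.4], [288.6, 268.5]]
-0.105 [[288.8, 269.4], [288.6, 269.4]]
```

The lid is seated square on the rim, clear of the strap, and within about 1 mm of where it started. The arm is clear of everything, so I'm handing in.

```bash
python3 -c "
from rig import arm
print(arm.finish_job())"
```

```text
the job is handed in; nothing more can be done
None
```

I handed the job in: all three plates from the tank stand in rack slots 1–3 beside the one already drying, the empty carrier is wound fully down, and the lid is back square on the tank, clear of the hanger strap.

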